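Charge the battery packs in a hooded charging station

ROBOT

A 6-joint arm with a two-finger parallel gripper is mounted at the origin on a cart in front of the work surface, level with it; the furniture and walls round the work are solid. World frame = base frame: x ahead of the robot, y to its left, z up, the work surface at z = 0. Lengths are in m, angles in degrees, forces in N, time in s.
With the tool pointing down it reaches from about 0.375 to 0.975 m from the base axis. Payload 3.8 kg.
Tool frame: the origin (TCP) lies on the centre line of the jaws, within the pads' length; the fingertips stand env.tip_extent ahead of it and the grasp point (between the pads) lies 8 mm behind it (env.tip_extent is the distance from the TCP to the fingertips, in m); z points along the fingers, y is the line along which they close (so a half turn about z gives the same grasp; the last joint's range is limited). The gripper opens to 88 mm and grips with 3 to 60 N. Pads are 18 mm wide; open, the fingers measure 123 mm over their backs; the gripper's body (75 mm by 187 mm) begins 45 mm behind the grasp point.
Start: joints at [-65.598, 15.12, 91.902, -0, 72.978, -2.114], TCP at [0.301, -0.604, 0.25] pointing down, gripper open.
Joint ranges: [-150.88, 150.88], [-54.13, 125.18], [17.81, 147.31], [-75.09, 255.09], [0, 152.58], [-146.25, 146.25]. Speed limits (degrees/s): [147.25, 147.25, 180, 180, 180, 180].

INTERFACE

Orientations are given as a 3x3 rotation matrix whose columns are the frame's x, y, z axes.
In Python, from cell import env, optics, finish_job gives the robot as it stands.
- The arm moves only by the tool play_rows, never from a script. Its argument "deltas" is a list of rows, each a list of 4 numbers: the shift along the tool's x, y, z in m, then the turn about the tool's z in degrees. In form: [[x, y, z, spin], ...]. A call has exactly 5 rows; each row is the pose to reach, as a shift and turn from the pose commanded when the call began, along the tool's axes at that moment; what a row does not reach only later rows make up. A row lasts 1/10 s, in which the tool goes at most 50 mm and 8.59 degrees, less where a joint would pass 70% of its speed; a pose out of reach is approached as far as the arm can. A call with a gripper value outside its range is refused whole. "jaw" is the opening, from 0 (shut) to 1 (fully open), set as the call begins (left out, the last holds). The fingers move at their own pace and stop on an object; "force" is the grip in N (left out, the last holds). Time passes only in rows, so rows that repeat a pose let the fingers close, or fill a call up. It gives the time, the measured TCP pose, the force, the opening and the grip force at its end, in the units of the state.
- env.sense(): the state, without advancing time (a new reading comes with each control period).
- optics.camera(name): name is "scene" or "top"; returns the picture (384x512x3 uint8, blue, green, red); there is no depth.
- optics.camera_info(name): a dict with "K" (3x3 intrinsics, pixels), "rvec" (rotation vector, rad) and "tvec" (3), from world to camera coordinates, as OpenCV has them. Camera axes: x right, y down, z forward; pixel columns grow to the right and rows downward; lengths in m; the calibration is good to about 2 mm. A picture is of the moment at which its call begins. camera_info takes no time and is no camera call.
- finish_job(): hands the job in; it is judged then, once.
The state is a dict: "clock": time; "joint_positions": joint angles; "qvel": joint speeds; "effort": joint torques, N m; "tool_pos": TCP position; "ee_rot": TCP orientation; "force": force on the tool from outside, world axes, zero at the start; "moment": the same for the moment, N m; "width": opening from 0.0 (shut) to 1.0 (fully open); "grasp_force": force on a finger pad.
Only numpy, scipy, OpenCV 4.12 (cv2) and the standard library are available. Lean on these libraries where they do the work, as an engineer would, in place of code of your own. Each camera call takes 0.05 s, during which the arm holds its last target. There are 200 camera calls.

TASK

Put every loose battery pack on charge: raise the charging station's hood, which the plain round quarter-turn knob beside it may or may not be holding (only trying the hood will tell), and slide each pack onto a shoe of its own until it is fully home and the spring pawl has snapped up behind it. Then shut the hood, turn the knob until it holds the hood, and prove that with a firm upward tug on the handle. Leave the bottles and the tape roll where they are.

Things in the scene. Friction and masses are not known exactly. Their poses are not given: they have to be found in the camera images.
- station: Battery charger's grey base, fixed: x -120 to 140, y -145 to 145 mm, flat top 30 mm above the bench. Origin on the bench below the middle shoe's line, x away from the robot, y left. Packs can be set down on its free front part (x -120 to -40). The white hood (270 mm wide, top 105 mm above the bench, front wall at x -36) covers the three shoes when shut.
- keeper: Fixed steel plate in a pod at the station's right (-y) side, under the hood's ear, with a slot 37 mm wide, 52 mm long (along x). Origin under its middle, 22 mm above the bench. The catch's T-head, 44 x 8 mm, turned by the knob, drops through the slot: lengthwise it passes, crosswise it holds the hood down.
- hood (a joint): Hood angle, rad: 0 shut, grows as the front is lifted, stop at 1.6. Stiff hinge: it stays where left above about 1.1 rad, sinks shut from lower. Free, it takes 2 to 6 N at the handle; locked, the handle lifts only 3 to 6 mm (0.03 rad) and then holds. Nothing visible tells which. A firm tug is 10 to 16 N up at the handle, kept for half a second.
- hinge (a point): On the hood's hinge axis (along the station's y), middle of its length, at station x 125, 32 mm above the bench. Handle and knob swing up and back round it.
- handle (a point): Middle of the hood's handle: round steel bar 11 mm thick, 110 mm long along the station's y, 42 mm before the hood's front wall, 207 mm from the hinge axis, 75 mm above the bench (45 above the base) when shut. Can be pinched from above; the bar rolls between the fingers as the hood swings.
- knob (a point): Middle of the catch's black ribbed round knob, 43 mm diameter, 28 mm high, axis upright, right of the hood (station y -175), 78 mm above the bench when shut. The point does not turn with it. The knob has no stops, stays where left; a quarter turn, either way, changes between free and locked (from half-way angles an eighth more may be needed). It starts at any angle. Keep it free to shut the hood.
- shoe0_home (a point): Left shoe (station x 35, y 95 mm): where a pack's origin lies when home, on the base's top; axes as the station's. The shoe is a T-rail along x, flange 28 mm wide, 8 to 14 mm above the base, its round nose 61 mm before (-x) this point; an end stop stops the pack. A pack set flat before the nose, centred within 2 mm, slides on along +x.
- shoe1_home (a point): Middle shoe (station x 35, y 0 mm): where a pack's origin lies when home, on the base's top; axes as the station's. The shoe is a T-rail along x, flange 28 mm wide, 8 to 14 mm above the base, its round nose 61 mm before (-x) this point; an end stop stops the pack. A pack set flat before the nose, centred within 2 mm, slides on along +x.
- shoe2_home (a point): Right shoe (station x 35, y -95 mm): where a pack's origin lies when home, on the base's top; axes as the station's. The shoe is a T-rail along x, flange 28 mm wide, 8 to 14 mm above the base, its round nose 61 mm before (-x) this point; an end stop stops the pack. A pack set flat before the nose, centred within 2 mm, slides on along +x.
- pawl0 (a joint): Spring pawl of the left shoe, a steel ridge on the rail near its nose, m: 0 up (also when the shoe is empty), grows to 0.008 pushed down. A pack pressed on with 3 to 12 N rides over it, and it springs up (under 0.002) behind the pack when home; the pack is then held there.
- pawl1 (a joint): Spring pawl of the middle shoe, a steel ridge on the rail near its nose, m: 0 up (also when the shoe is empty), grows to 0.008 pushed down. A pack pressed on with 3 to 12 N rides over it, and it springs up (under 0.002) behind the pack when home; the pack is then held there.
- pawl2 (a joint): Spring pawl of the right shoe, a steel ridge on the rail near its nose, m: 0 up (also when the shoe is empty), grows to 0.008 pushed down. A pack pressed on with 3 to 12 N rides over it, and it springs up (under 0.002) behind the pack when home; the pack is then held there.
- pack0: Battery pack, black, 80 mm long (x), 56 mm wide (y), 54 mm high, about 0.32 kg; origin at the middle of its underside. The channel along its underside (32 mm wide, 17 mm high, lips leave a 20 mm slot) fits a shoe's rail, either end first. Grip it across its width. Two or three stand on the bench right of the station (None: absent or held).
- pack1: Battery pack, black, 80 mm long (x), 56 mm wide (y), 54 mm high, about 0.32 kg; origin at the middle of its underside. The channel along its underside (32 mm wide, 17 mm high, lips leave a 20 mm slot) fits a shoe's rail, either end first. Grip it across its width. Two or three stand on the bench right of the station (None: absent or held).
- pack2: Battery pack, black, 80 mm long (x), 56 mm wide (y), 54 mm high, about 0.32 kg; origin at the middle of its underside. The channel along its underside (32 mm wide, 17 mm high, lips leave a 20 mm slot) fits a shoe's rail, either end first. Grip it across its width. Two or three stand on the bench right of the station (None: absent or held).
- wash_bottle: White wash bottle with red spout, 213 mm tall; origin at its foot. Bystander.
- sample_bottle: White bottle with blue cap, 60 mm diameter, 136 mm tall; origin at its foot. Bystander.
- tape_roll: Roll of tape lying flat, 96 mm diameter, 25 mm high; origin at the middle of its underside. Bystander.

How it is judged (in metres and radians):
On the way, in this order (a step that is already met when the one before it is completed fails the run):
1. the hood is raised (at least 1.2 rad) (value of joint hood above 1.2 rad), for 0.2 s.
2. every pack is home on a shoe with the pawl up behind it (((distance between pack0 and shoe0_home below 0.007 m and x of pack0 in the frame of shoe0_home above -0.004 m and value of joint pawl0 below 0.002 m) or (distance between pack0 and shoe1_home below 0.007 m and x of pack0 in the frame of shoe1_home above -0.004 m and value of joint pawl1 below 0.002 m) or (distance between pack0 and shoe2_home below 0.007 m and x of pack0 in the frame of shoe2_home above -0.004 m and value of joint pawl2 below 0.002 m)) and ((distance between pack1 and shoe0_home below 0.007 m and x of pack1 in the frame of shoe0_home above -0.004 m and value of joint pawl0 below 0.002 m) or (distance between pack1 and shoe1_home below 0.007 m and x of pack1 in the frame of shoe1_home above -0.004 m and value of joint pawl1 below 0.002 m) or (distance between pack1 and shoe2_home below 0.007 m and x of pack1 in the frame of shoe2_home above -0.004 m and value of joint pawl2 below 0.002 m)) and ((distance between pack2 and shoe0_home below 0.007 m and x of pack2 in the frame of shoe0_home above -0.004 m and value of joint pawl0 below 0.002 m) or (distance between pack2 and shoe1_home below 0.007 m and x of pack2 in the frame of shoe1_home above -0.004 m and value of joint pawl1 below 0.002 m) or (distance between pack2 and shoe2_home below 0.007 m and x of pack2 in the frame of shoe2_home above -0.004 m and value of joint pawl2 below 0.002 m))), for 0.2 s.
3. the hood is shut again (value of joint hood below 0.06 rad), for 0.2 s.
4. the shut hood is tugged firmly upward and the catch holds it (value of joint hood below 0.06 rad and contact force between keeper and anything else above 6 N), for 0.2 s.
At the end, for the whole second after the job is handed in: Every pack present rests fully home on a shoe (within 7 mm of the home point, no more than 4 mm short of it) with that shoe's pawl up, and the hood is shut (below 0.06 rad), after having been proved locked (all of step 2 and value of joint hood below 0.06 rad and linear speed of each of pack0, pack1, pack2 below 0.02 m/s); the robot touches nothing.
It fails at once if the wash bottle is pushed more than 4 cm (distance of wash_bottle from where it was at the start of the episode above 0.04 m).
It fails at once if the sample bottle is pushed more than 4 cm (distance of sample_bottle from where it was at the start of the episode above 0.04 m).
It fails at once if the tape roll is pushed more than 4 cm (distance of tape_roll from where it was at the start of the episode above 0.04 m).
Of pack0, pack1, pack2 only 2 to 3 are there at a start; the rules pass over those that are not, and their reading is None.
At some moment in a run one of pack0, pack1, pack2 may be knocked a few centimetres aside while the robot is not near it.
Once in a run the grip may slacken for a moment while it holds something.
It also fails if it takes over 210 s, if anything falls off the work surface, if the arm or the gripper's body presses on something with over 40 N, if the wrist force passes 120 N, or if a joint passes its speed limit or range.

## Working session

There is one attempt and no reset: what is moved stays moved. The work goes in short steps, Python scripts to look and compute and a tool call to move; the robot and the scene stay as the last step left them, time stands still between calls to the robot, and variables do not carry over. Pictures are saved under pics/ and viewed, at most 14 in all, crops included, and the job is handed in when it is done.

Besides the shell and the picture viewer there is one more tool, called after "Emit:" in YAML: its name, and indented under it one key for each argument. play_rows: Moves the arm, as the interface text tells. Its arguments: {"type":"object","properties":{"deltas":{"type":"array"},"jaw":{"type":"number"},"force":{"type":"number"}},"required":["deltas"]}

```bash
ls; mkdir -p pics; python3 - <<'E'
from cell import env,optics
import cv2
print(env.sense(),env.tip_extent)
for n in("scene","top"):
    cv2.imwrite(f"pics/{n}0.png",optics.camera(n)); print(optics.camera_info(n))
E
```

```text
pics
{'clock': 0.0, 'joint_positions': array([-6.55998319e+01,  1.51668897e+01,  9.19809264e+01,  4.08800994e-04,
        7.29773731e+01, -2.11271816e+00]), 'qvel': array([ 0.0579371 ,  0.01150855,  0.00033901, -0.10098538, -0.04101782,
       -0.08553717]), 'effort': array([-1.21214653e-03, -5.02116358e+01, -3.56873024e+01,  7.25220772e-02,
        2.92005477e-02, -1.46652678e-04]), 'tool_pos': array([ 0.3010519 , -0.60337968,  0.24841775]), 'ee_rot': array([[ 8.94834960e-01,  4.46396226e-01, -8.96410408e-04],
       [ 4.46397117e-01, -8.94832746e-01,  1.99262505e-03],
       [ 8.73629166e-05, -2.18322558e-03, -9.99997613e-01]]), 'force': array([ 0.32337995, -0.74774476,  0.6650907 ]), 'moment': array([ 0.00979236, -0.01203361,  0.00262302]), 'grasp_force': 0.0, 'width': 1.0004061645967055} 0.011
{'K': array([[364.45515202,   0.        , 253.3126089 ],
       [  0.        , 364.45515202, 188.8129181 ],
       [  0.        ,   0.        ,   1.        ]]), 'rvec': array([ 1.11535898, -2.44198741,  0.95197444]), 'tvec': array([0.42904589, 0.38378059, 0.93617534])}
{'K': array([[360.44778561,   0.        , 259.43848311],
       [  0.        , 360.44778561, 191.77559113],
       [  0.        ,   0.        ,   1.        ]]), 'rvec': array([ 2.19027939, -2.14226905,  0.09779691]), 'tvec': array([0.05854052, 0.62979788, 1.30647949])}
```

View pics/scene0.png

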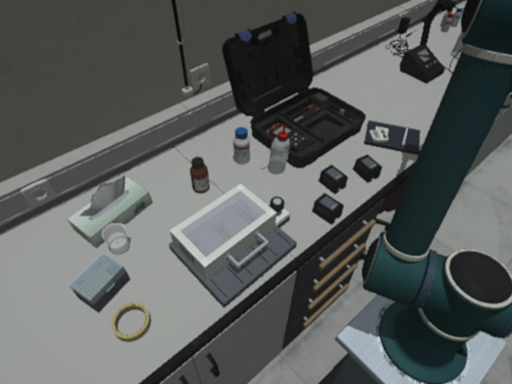

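View pics/top0.png

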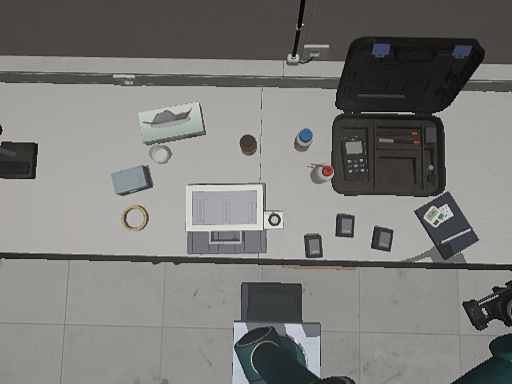

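The scene and top views show three packs (top at about 314,245 / 345,225 / 382,238), the station at 227,218, the knob at 274,219, and the bottles behind it. I'll view enlarged crops.

```bash
cat > h.py <<'E'
import numpy as np,cv2
from cell import env,optics
def cam(n):
    c=optics.camera_info(n); R=cv2.Rodrigues(c["rvec"])[0]; return c["K"],R,c["tvec"]
def ray(n,uv,z):
    K,R,t=cam(n); uv=np.atleast_2d(np.asarray(uv,float))
    d=np.c_[uv,np.ones(len(uv))]@np.linalg.inv(K).T@R; o=-R.T@t
    return o+d*((z-o[2])/d[:,2])[:,None]
def proj(n,P):
    K,R,t=cam(n); q=(np.atleast_2d(P)@R.T+t)@K.T; return q[:,:2]/q[:,2:]
def tri(a,b):
    L=[]
    for n,uv in(("scene",a),("top",b)):
        K,R,t=cam(n);M=K@np.c_[R,t]; L.append((M,np.array(uv,float).reshape(2,1)))
    X=cv2.triangulatePoints(L[0][0],L[1][0],L[0][1],L[1][1]).ravel(); return X[:3]/X[3]
E
python3 - <<'E'
import cv2
for n,(x,y,w,h),s in(("top",(178,175,224,90),3.5),("scene",(160,140,240,160),3.3)):
    i=cv2.imread(f"pics/{n}0.png")[y:y+h,x:x+w]
    cv2.imwrite(f"pics/{n}0c.png",cv2.resize(i,None,fx=s,fy=s,interpolation=cv2.INTER_CUBIC))
E
```

```text
(no output)
```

View pics/top0c.png

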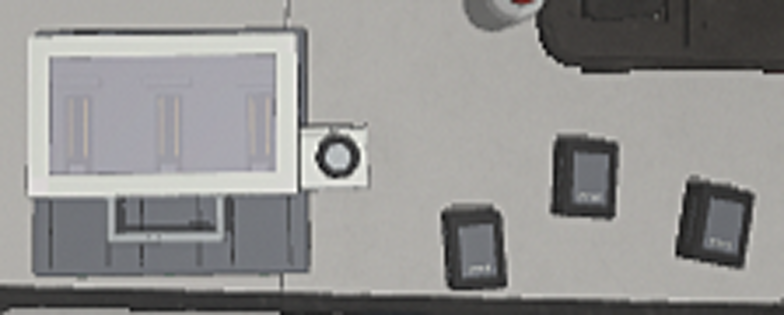

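View pics/scene0c.png

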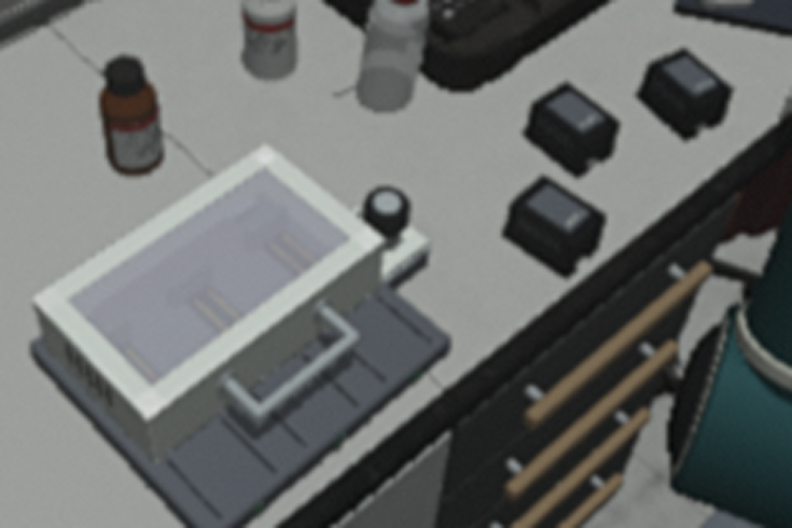

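Crops: hood roof outlined white with knob at crop (338,156), three packs standing flat with grey labels, handle bar at crop y≈237. Now I'll measure by masks.

```bash
python3 - <<'E'
from h import *
np.set_printoptions(precision=4,suppress=True)
for n in("scene","top"):
    K,R,t=cam(n); print(n,"cam pos",-R.T@t)
T=cv2.imread("pics/top0.png");S=cv2.imread("pics/scene0.png")
print("labels")
def comps(I,roi,f,amin):
    x,y,w,h=roi; m=f(I[y:y+h,x:x+w].astype(int)).astype(np.uint8)
    nl,l,st,c=cv2.connectedComponentsWithStats(m); 
    return [(c[i]+[x,y],st[i][4],st[i],(l==i).astype(np.uint8)) for i in range(1,nl) if st[i][4]>=amin]
dark=lambda a:a.max(2)<75
for n,I,roi in(("top",T,(296,205,105,54)),("scene",S,(305,150,80,75))):
    for c,a,s,m in comps(I,roi,dark,60):
        cs=cv2.findContours(m,0,2)[0]; cn=max(cs,key=cv2.contourArea)
        r=cv2.minAreaRect(cn); m2=np.zeros_like(m);cv2.drawContours(m2,[cv2.convexHull(cn)],-1,1,-1)
        g=(m2>0)&~(m>0); yy,xx=np.nonzero(cv2.erode(m2,np.ones((5,5)))*g)
        lab=np.array([xx.mean()+roi[0],yy.mean()+roi[1]])
        hull=cv2.convexHull(cn).reshape(-1,2)+roi[:2]
        ap=cv2.approxPolyDP(hull.reshape(-1,1,2),2,True).reshape(-1,2)
        print(n,c,a,"label",lab,len(xx),ray(n,lab,.054)); 
        if n=="top": print(" box@.054",cv2.minAreaRect(ray(n,hull,.054)[:,:2].astype(np.float32)),"@.0",cv2.minAreaRect(ray(n,hull,.0)[:,:2].astype(np.float32)))
print("hood")
for c,a,s,m in comps(T,(180,178,108,60),lambda a:(a.min(2)>185),100):
    cn=max(cv2.findContours(m,0,2)[0],key=cv2.contourArea).reshape(-1,2)+[180,178]
    print(c,a,s,cv2.minAreaRect(ray("top",cn,.105)[:,:2].astype(np.float32)))
print("knob");
print([ (c,a,ray("top",c,.092)) for c,a,s,m in comps(T,(266,210,18,18),lambda a:a.max(2)<110,20)])
print([ (c,a,ray("scene",c,.078)) for c,a,s,m in comps(S,(265,190,25,25),lambda a:a.max(2)<70,20)])
print("base front")
for y in range(246,258): print(y,T[y,[195,215,235,255]].mean(1).round())
for y in(240,246): print(T[y,183:196].mean(1).round(),T[y,258:275].mean(1).round())
E
```

```text
scene cam pos [0.0254 0.5577 0.9466]
top cam pos [0.4962 0.0592 1.3628]
labels
top [343.386  225.2939] 228 label [346.1962 225.8038] 158 [[ 0.5096 -0.2435  0.054 ]]
 box@.054 ((0.5106596350669861, -0.23748809099197388), (0.07623318582773209, 0.061387673020362854), 0.08928750455379486) @.0 ((0.5112568140029907, -0.24972981214523315), (0.07937846332788467, 0.06392049044370651), 0.08928601443767548)
top [380.3043 238.2899] 276 label [384.2288 239.2941] 153 [[ 0.4644 -0.3798  0.054 ]]
 box@.054 ((0.4668995440006256, -0.37123218178749084), (0.06975338608026505, 0.0788511410355568), 80.02652740478516) @.0 ((0.46569114923477173, -0.3889918327331543), (0.0726313591003418, 0.08210447430610657), 80.0264663696289)
top [312.3659 245.8293] 205 label [313.8447 246.2919] 161 [[ 0.4337 -0.1275  0.054 ]]
 box@.054 ((0.4352554380893707, -0.12443841993808746), (0.07989107072353363, 0.05958978459239006), 5.129636764526367) @.0 ((0.43274155259132385, -0.13201579451560974), (0.0831872969865799, 0.06204838305711746), 5.129652500152588)
scene [312.7962 155.1659] 211 label [nan nan] 0 [[nan nan nan]]
scene [
[... 845 characters left out ...]
15. 117. 100. 119.]
247 [116. 116. 101. 120.]
248 [115. 116. 100. 119.]
249 [116. 117. 100. 120.]
250 [115. 116. 100. 120.]
251 [116. 117. 114. 123.]
252 [118. 115. 111. 102.]
253 [ 88.  93. 103. 131.]
254 [164. 165. 167. 173.]
255 [186. 181. 180. 180.]
256 [161. 189. 182. 179.]
257 [ 86. 105. 166. 190.]
[176. 174. 178. 182. 109. 109. 116. 117. 117.  66. 121. 117. 116.] [121. 122.  83. 124. 121. 123. 123.  97.  90. 188. 175. 174. 173. 174.
 173. 172. 172.]
[175. 174. 178. 182. 109. 110. 116. 116. 117.  79. 120. 116. 115.] [121. 121. 104. 105. 124. 122. 121.  99. 101. 186. 176. 177. 174. 174.
 174. 175. 176.]<stdin>:17: RuntimeWarning: Mean of empty slice.
  ret = ret.dtype.type(ret / rcount)
```

```bash
cat >> h.py <<'E'
def edge(I,n,p,q,z,k=25,r=4):
    """strongest subpixel gradient along normals of segment p-q (pixels); returns world pts on plane z, line fit"""
    g=cv2.GaussianBlur(cv2.cvtColor(I,cv2.COLOR_BGR2GRAY).astype(np.float32),(0,0),.7)
    p,q=np.array(p,float),np.array(q,float); d=(q-p)/np.linalg.norm(q-p); nn=np.array([-d[1],d[0]])
    s=np.arange(-r,r+.01,.1); out=[]
    for a in np.linspace(0.05,.95,k):
        P=(p+a*(q-p)+s[:,None]*nn).astype(np.float32)
        v=cv2.remap(g,P[:,0].copy(),P[:,1].copy(),cv2.INTER_LINEAR).ravel()
        w=np.abs(np.gradient(v)); w[w<.6*w.max()]=0; out.append(p+a*(q-p)+nn*(w@s/w.sum()))
    W=ray(n,out,z)[:,:2]
    L=cv2.fitLine(W.astype(np.float32),cv2.DIST_HUBER,0,.001,.001).ravel()
    return L,np.array(out)
E
python3 - <<'E'
from h import *
np.set_printoptions(precision=4,suppress=True)
T=cv2.imread("pics/top0.png"); x0,y0,s=178,175,3.5
c=lambda x,y:((x+.5)/s-.5+x0,(y+.5)/s-.5+y0)
for nm,p,q,z in(("hoodL",(29,45),(28,185),.105),("hoodR",(300,45),(299,180),.105),("hoodF",(40,195),(290,193),.105),("hoodB",(40,32),(290,36),.105),
  ("baseL",(34,210),(34,265),.03),("baseR",(309,205),(308,262),.03),("baseF",(45,272),(300,271),.03),("handle front",(112,240),(222,240),.075),("handle back",(125,230),(210,230),.075)):
    L,o=edge(T,"top",c(*p),c(*q),z,r=3); a=np.degrees(np.arctan2(L[1],L[0]))
    print(nm,L[2:],a%180, o[0],o[-1])
E
```

```text
hoodL [0.5697 0.3294] 2.4945662 [185.4683 189.4968] [185.516 225.499]
hoodR [0.5526 0.0578] 1.1773854 [263.8981 189.4327] [263.011  224.1423]
hoodF [0.4843 0.1788] 92.477974 [192.6474 230.8947] [256.9275 229.6781]
hoodB [0.6456 0.1867] 91.26778 [192.6287 184.7257] [256.9405 184.1257]
baseL [0.4393 0.336 ] 2.438938 [186.912  235.4286] [186.5122 249.5714]
baseR [0.4447 0.0427] 2.118411 [266.008  234.0302] [266.5102 248.7007]
baseF [0.3992 0.1862] 91.95015 [194.1475 253.5319] [259.7161 252.5364]
handle front [0.4442 0.1884] 92.74749 [211.2143 242.2822] [239.5    242.4831]
handle back [0.4459 0.1826] 92.60754 [214.5714 241.2648] [236.4286 240.9289]
```

```bash
cat >> h.py <<'E'
O=np.array([.519,.192]); YAW=2.0
def st(x,y):
    a=np.radians(YAW); return O+[x*np.cos(a)-y*np.sin(a),x*np.sin(a)+y*np.cos(a)]
def plan(wps,cur=None,mm=.2,deg=40):
    """wps: (x,y,z,toolyaw[,n]) -> one printed row per call (target), chained; n calls for a waypoint"""
    s=env.sense(); R=s["ee_rot"]
    if cur is None: cur=[*s["tool_pos"],np.degrees(np.arctan2(R[1,0],R[0,0]))]
    cur=np.array(cur,float); print("cur",cur.round(4),"F",s["force"].round(1),"w",round(s["width"],3),"g",round(s["grasp_force"],1),"t",round(s["clock"],1))
    for w in wps:
        w=np.array(w,float); d=w[:4]-cur; d[3]=(d[3]+180)%360-180
        n=int(w[4]) if len(w)>4 else int(max(1,np.ceil(np.linalg.norm(d[:3])/mm),np.ceil(abs(d[3])/deg)))
        for k in range(n):
            a=np.radians(cur[3]); c,s_=np.cos(a),np.sin(a); e=d/n
            # tool x=(c,s,0), tool y=(s,-c,0), z down
            print([round(v,4) for v in (c*e[0]+s_*e[1], s_*e[0]-c*e[1], -e[2])]+[round(-e[3],1)]); cur=cur+e
    print("end",cur.round(4))
E
python3 - <<'E'
from h import *
h=st(-78,0) if 0 else st(-.078,0); print(h)
plan([(.45,-.25,.25,60),(*h,.20,92),(*h,.11,92),(*h,.076,92)])
E
```

```text
[0.44104752 0.18927784]
cur [ 0.3011 -0.6034  0.2485 26.5168] F [0.  0.5 0.5] w 1.003 g 0.0 t 0.1
[np.float64(0.1455), np.float64(-0.1249), np.float64(-0.0008), np.float64(-16.7)]
[np.float64(0.1753), np.float64(-0.0777), np.float64(-0.0008), np.float64(-16.7)]
[np.float64(0.1253), np.float64(-0.0758), np.float64(0.0167), np.float64(-10.7)]
[np.float64(0.1372), np.float64(-0.0513), np.float64(0.0167), np.float64(-10.7)]
[np.float64(0.1443), np.float64(-0.025), np.float64(0.0167), np.float64(-10.7)]
[np.float64(0.0), np.float64(-0.0), np.float64(0.09), np.float64(-0.0)]
[np.float64(0.0), np.float64(0.0), np.float64(0.034), np.float64(-0.0)]
end [4.410e-01 1.893e-01 7.600e-02 9.200e+01]
```

Emit:
play_rows:
  deltas:
    - [0.1455, -0.125, 0, -16.7]
    - [0.1455, -0.125, 0, -16.7]
    - [0.1455, -0.125, 0, -16.7]
    - [0.1455, -0.125, 0, -16.7]
    - [0.1455, -0.125, 0, -16.7]
  jaw: 0.35
  force: 20

```text
clock: 0.6
tool_pos: [0.377, -0.4226, 0.2492]
ee_rot: [[0.726, 0.688, -0.0], [0.688, -0.726, 0.003], [0.002, -0.002, -1.0]]
force: [-0.2, -0.8, 0.5]
width: 0.573
grasp_force: 0.0
```

Emit:
play_rows:
  deltas:
    - [0.175, -0.078, 0, -16.7]
    - [0.175, -0.078, 0, -16.7]
    - [0.175, -0.078, 0, -16.7]
    - [0.175, -0.078, 0, -16.7]
    - [0.175, -0.078, 0, -16.7]

```text
clock: 1.1
tool_pos: [0.4511, -0.2471, 0.2495]
ee_rot: [[0.497, 0.868, 0.0], [0.868, -0.497, 0.001], [0.001, -0.001, -1.0]]
force: [0.4, -0.4, 0.6]
width: 0.351
grasp_force: 0.0
```

Emit:
play_rows:
  deltas:
    - [0.125, -0.076, 0, -10.7]
    - [0.125, -0.076, 0, -10.7]
    - [0.125, -0.076, 0, -10.7]
    - [0.125, -0.076, 0, -10.7]
    - [0.125, -0.076, 0, -10.7]

```text
clock: 1.6
tool_pos: [0.4469, -0.1047, 0.2497]
ee_rot: [[0.33, 0.944, 0.0], [0.944, -0.33, -0.001], [-0.001, 0.001, -1.0]]
force: [-0.2, 0.1, -0.2]
width: 0.353
grasp_force: 0.0
```

Emit:
play_rows:
  deltas:
    - [0.137, -0.051, 0, -10.7]
    - [0.137, -0.051, 0, -10.7]
    - [0.137, -0.051, 0, -10.7]
    - [0.137, -0.051, 0, -10.7]
    - [0.137, -0.051, 0, -10.7]

```text
clock: 2.1
tool_pos: [0.4448, 0.0408, 0.2497]
ee_rot: [[0.15, 0.989, -0.0], [0.989, -0.15, -0.001], [-0.001, 0.0, -1.0]]
force: [0.2, -1.0, -0.0]
width: 0.348
grasp_force: 0.0
```

Emit:
play_rows:
  deltas:
    - [0.144, -0.025, 0.03, -10.7]
    - [0.144, -0.025, 0.03, -10.7]
    - [0.144, -0.025, 0.03, -10.7]
    - [0.144, -0.025, 0.03, -10.7]
    - [0.144, -0.025, 0.03, -10.7]

```text
clock: 2.6
tool_pos: [0.4419, 0.1865, 0.2191]
ee_rot: [[-0.035, 0.999, -0.001], [0.999, 0.035, -0.002], [-0.002, -0.001, -1.0]]
force: [0.2, 0.6, -0.4]
width: 0.35
grasp_force: 0.0
```

```bash
python3 - <<'E'
from h import *
h=st(-.078,0)
plan([(*h,.12,92),(*h,.076,92)])
E
```

```text
cur [ 0.4419  0.1865  0.2191 91.9987] F [ 0.2  0.6 -0.4] w 0.35 g 0.0 t 2.6
[np.float64(0.0028), np.float64(-0.0007), np.float64(0.0991), np.float64(-0.0)]
[np.float64(0.0), np.float64(0.0), np.float64(0.044), np.float64(-0.0)]
end [4.410e-01 1.893e-01 7.600e-02 9.200e+01]
```

Emit:
play_rows:
  deltas:
    - [0.003, -0.001, 0.05, 0]
    - [0.003, -0.001, 0.09, 0]
    - [0.003, -0.001, 0.11, 0]
    - [0.003, -0.001, 0.11, 0]
    - [0.003, -0.001, 0.11, 0]

```text
clock: 3.1
tool_pos: [0.4411, 0.189, 0.1103]
ee_rot: [[-0.032, 0.999, 0.0], [0.999, 0.032, -0.0], [-0.0, 0.0, -1.0]]
force: [-0.1, -0.1, 0.5]
width: 0.351
grasp_force: 0.0
```

Emit:
play_rows:
  deltas:
    - [0, 0, 0.01, 0]
    - [0, 0, 0.02, 0]
    - [0, 0, 0.029, 0]
    - [0, 0, 0.033, 0]
    - [0, 0, 0.033, 0]

```text
clock: 3.6
tool_pos: [0.4393, 0.1909, 0.0758]
ee_rot: [[-0.036, 0.999, -0.002], [0.999, 0.036, -0.001], [-0.001, -0.002, -1.0]]
force: [-0.5, -0.3, -0.2]
width: 0.349
grasp_force: 0.0
```

Emit:
play_rows:
  deltas:
    - [0, 0, 0, 0]
    - [0, 0, 0, 0]
    - [0, 0, 0, 0]
    - [0, 0, 0, 0]
    - [0, 0, 0, 0]
  jaw: 0
  force: 25

```text
clock: 4.1
tool_pos: [0.4406, 0.1912, 0.0771]
ee_rot: [[-0.035, 0.999, 0.001], [0.999, 0.035, 0.0], [0.0, 0.001, -1.0]]
force: [1.5, 0.5, -0.6]
width: 0.113
grasp_force: 25.0
```

Emit:
play_rows:
  deltas:
    - [0, 0, -0.002, 0]
    - [0, 0, -0.005, 0]
    - [0, 0.001, -0.008, 0]
    - [0, 0.001, -0.01, 0]
    - [0, 0.001, -0.01, 0]

```text
clock: 4.6
tool_pos: [0.443, 0.1913, 0.0875]
ee_rot: [[-0.035, 0.999, 0.004], [0.999, 0.035, 0.001], [0.001, 0.004, -1.0]]
force: [6.6, 0.7, -4.4]
width: 0.114
grasp_force: 25.0
```

```bash
python3 - <<'E'
from h import *
b=lambda t:np.array([-.203*np.cos(t)+.043*np.sin(t), .203*np.sin(t)+.043*np.cos(t)])
s=env.sense(); a=st(.125,0); hx=(s["tool_pos"][:2]-O)@[np.cos(np.radians(2)),np.sin(np.radians(2))]-.125
print("tcp rel hinge",hx,s["tool_pos"][2]-.032,s["force"])
t=np.linspace(.05,1.43,36)
for c in range(7):
    print([[0,*(round(float(v),3) for v in (b(t[5*c+k])-b(t[5*c]))*[1,-1]),0] for k in range(1,6)], b(t[5*c+5]).round(3))
E
```

```text
tcp rel hinge -0.20096735362194415 0.05552099947598822 [ 6.57518291  0.72906369 -4.40510451]
[[0, 0.002, -0.008, 0], [0, 0.005, -0.016, 0], [0, 0.008, -0.023, 0], [0, 0.011, -0.031, 0], [0, 0.014, -0.038, 0]] [-0.186  0.091]
[[0, 0.004, -0.007, 0], [0, 0.008, -0.014, 0], [0, 0.012, -0.021, 0], [0, 0.017, -0.028, 0], [0, 0.022, -0.035, 0]] [-0.165  0.126]
[[0, 0.005, -0.006, 0], [0, 0.01, -0.013, 0], [0, 0.016, -0.019, 0], [0, 0.022, -0.024, 0], [0, 0.028, -0.03, 0]] [-0.137  0.156]
[[0, 0.006, -0.005, 0], [0, 0.013, -0.01, 0], [0, 0.019, -0.015, 0], [0, 0.026, -0.02, 0], [0, 0.033, -0.024, 0]] [-0.104  0.18 ]
[[0, 0.007, -0.004, 0], [0, 0.014, -0.008, 0], [0, 0.022, -0.011, 0], [0, 0.03, -0.014, 0], [0, 0.037, -0.017, 0]] [-0.067  0.197]
[[0, 0.008, -0.002, 0], [0, 0.016, -0.005, 0], [0, 0.024, -0.006, 0], [0, 0.032, -0.008, 0], [0, 0.04, -0.009, 0]] [-0.027  0.206]
[[0, 0.008, -0.001, 0], [0, 0.016, -0.001, 0], [0, 0.024, -0.002, 0], [0, 0.033, -0.002, 0], [0, 0.041, -0.001, 0]] [0.014 0.207]
```

Emit:
play_rows:
  deltas:
    - [0, 0.002, -0.008, 0]
    - [0, 0.005, -0.016, 0]
    - [0, 0.008, -0.023, 0]
    - [0, 0.011, -0.031, 0]
    - [0, 0.014, -0.038, 0]

```text
clock: 5.1
tool_pos: [0.4567, 0.1917, 0.125]
ee_rot: [[-0.035, 0.999, 0.003], [0.999, 0.035, 0.001], [0.001, 0.003, -1.0]]
force: [9.3, 1.7, -7.8]
width: 0.113
grasp_force: 25.0
```

Emit:
play_rows:
  deltas:
    - [0, 0.004, -0.007, 0]
    - [0, 0.008, -0.014, 0]
    - [0, 0.012, -0.021, 0]
    - [0, 0.017, -0.028, 0]
    - [0, 0.022, -0.035, 0]

```text
clock: 5.6
tool_pos: [0.4768, 0.1924, 0.1592]
ee_rot: [[-0.035, 0.999, -0.001], [0.999, 0.035, 0.0], [0.0, -0.001, -1.0]]
force: [3.9, 2.7, -7.4]
width: 0.115
grasp_force: 25.0
```

Emit:
play_rows:
  deltas:
    - [0, 0.005, -0.006, 0]
    - [0, 0.01, -0.013, 0]
    - [0, 0.016, -0.019, 0]
    - [0, 0.022, -0.024, 0]
    - [0, 0.028, -0.03, 0]

```text
clock: 6.1
tool_pos: [0.5039, 0.1933, 0.1901]
ee_rot: [[-0.035, 0.999, -0.004], [0.999, 0.035, -0.0], [-0.0, -0.004, -1.0]]
force: [-2.7, 2.6, 0.4]
width: 0.116
grasp_force: 25.0
```

Going well; continue the arc.

Emit:
play_rows:
  deltas:
    - [0, 0.006, -0.005, 0]
    - [0, 0.013, -0.01, 0]
    - [0, 0.019, -0.015, 0]
    - [0, 0.026, -0.02, 0]
    - [0, 0.033, -0.024, 0]

```text
clock: 6.6
tool_pos: [0.5375, 0.1946, 0.2157]
ee_rot: [[-0.035, 0.999, -0.002], [0.999, 0.035, -0.0], [0.0, -0.002, -1.0]]
force: [-5.5, 1.7, 4.5]
width: 0.116
grasp_force: 25.0
```

Emit:
play_rows:
  deltas:
    - [0, 0.007, -0.004, 0]
    - [0, 0.014, -0.008, 0]
    - [0, 0.022, -0.011, 0]
    - [0, 0.03, -0.014, 0]
    - [0, 0.037, -0.017, 0]

```text
clock: 7.1
tool_pos: [0.5757, 0.1958, 0.2333]
ee_rot: [[-0.035, 0.999, 0.001], [0.999, 0.035, 0.0], [0.0, 0.001, -1.0]]
force: [-4.1, 0.9, 3.7]
width: 0.114
grasp_force: 25.0
```

Emit:
play_rows:
  deltas:
    - [0, 0.008, -0.002, 0]
    - [0, 0.016, -0.005, 0]
    - [0, 0.024, -0.006, 0]
    - [0, 0.032, -0.008, 0]
    - [0, 0.04, -0.009, 0]

```text
clock: 7.6
tool_pos: [0.6163, 0.1972, 0.2418]
ee_rot: [[-0.035, 0.999, 0.003], [0.999, 0.035, 0.0], [0.0, 0.003, -1.0]]
force: [-1.8, 0.4, 5.7]
width: 0.113
grasp_force: 25.0
```

Emit:
play_rows:
  deltas:
    - [0, 0.008, -0.001, 0]
    - [0, 0.016, -0.001, 0]
    - [0, 0.024, -0.002, 0]
    - [0, 0.033, -0.002, 0]
    - [0, 0.041, -0.001, 0]

```text
clock: 8.1
tool_pos: [0.6576, 0.1987, 0.242]
ee_rot: [[-0.035, 0.999, 0.003], [0.999, 0.035, 0.0], [0.0, 0.003, -1.0]]
force: [-0.8, 1.3, 7.5]
width: 0.115
grasp_force: 25.0
```

Emit:
play_rows:
  deltas:
    - [0, 0, 0, 0]
    - [0, 0, 0, 0]
    - [0, 0, 0, 0]
    - [0, 0, 0, 0]
    - [0, 0, 0, 0]
  jaw: 0.4

```text
clock: 8.6
tool_pos: [0.6556, 0.1985, 0.2404]
ee_rot: [[-0.035, 0.999, -0.001], [0.999, 0.035, -0.0], [-0.0, -0.001, -1.0]]
force: [0.1, 0.3, 0.3]
width: 0.393
grasp_force: 0.0
```

```bash
python3 - <<'E'
from h import *
plan([(.6556,.1985,.30,92),(.47,0,.30,46),(.45,-.2,.27,2),(.464,-.378,.20,-10)])
E
```

```text
cur [ 0.6556  0.1985  0.2404 92.0202] F [0.1 0.3 0.3] w 0.393 g 0.0 t 8.6
[np.float64(0.0), np.float64(0.0), np.float64(-0.0596), np.float64(0.0)]
[np.float64(-0.096), np.float64(-0.0962), np.float64(-0.0), np.float64(23.0)]
[np.float64(-0.1259), np.float64(-0.0511), np.float64(-0.0), np.float64(23.0)]
[np.float64(-0.0789), np.float64(0.0623), np.float64(0.015), np.float64(22.0)]
[np.float64(-0.0498), np.float64(0.0873), np.float64(0.015), np.float64(22.0)]
[np.float64(0.0078), np.float64(0.1784), np.float64(0.07), np.float64(12.0)]
end [  0.464  -0.378   0.2   -10.   ]
```

Emit:
play_rows:
  deltas:
    - [0, 0, -0.02, 0]
    - [0, 0, -0.05, 0]
    - [0, 0, -0.06, 0]
    - [0, 0, -0.06, 0]
    - [0, 0, -0.06, 0]

```text
clock: 9.1
tool_pos: [0.6556, 0.1985, 0.3]
ee_rot: [[-0.035, 0.999, -0.001], [0.999, 0.035, -0.0], [-0.0, -0.001, -1.0]]
force: [0.1, -0.7, -0.3]
width: 0.399
grasp_force: 0.0
```

Emit:
play_rows:
  deltas:
    - [-0.096, -0.096, 0, 23]
    - [-0.096, -0.096, 0, 23]
    - [-0.096, -0.096, 0, 23]
    - [-0.096, -0.096, 0, 23]
    - [-0.096, -0.096, 0, 23]

```text
clock: 9.6
tool_pos: [0.5626, 0.0989, 0.2994]
ee_rot: [[0.358, 0.934, -0.001], [0.934, -0.358, 0.0], [-0.0, -0.001, -1.0]]
force: [0.3, 0.1, -0.6]
width: 0.401
grasp_force: 0.0
```

Emit:
play_rows:
  deltas:
    - [-0.126, -0.051, 0, 23]
    - [-0.126, -0.051, 0, 23]
    - [-0.126, -0.051, 0, 23]
    - [-0.126, -0.051, 0, 23]
    - [-0.126, -0.051, 0, 23]
  jaw: 1

```text
clock: 10.1
tool_pos: [0.4714, 0.0003, 0.3006]
ee_rot: [[0.694, 0.72, 0.001], [0.72, -0.694, 0.001], [0.001, -0.0, -1.0]]
force: [0.7, 0.8, 0.2]
width: 0.83
grasp_force: 0.0
```

Emit:
play_rows:
  deltas:
    - [-0.079, 0.062, 0.015, 22]
    - [-0.079, 0.062, 0.015, 22]
    - [-0.079, 0.062, 0.015, 22]
    - [-0.079, 0.062, 0.015, 22]
    - [-0.079, 0.062, 0.015, 22]

```text
clock: 10.6
tool_pos: [0.4616, -0.0991, 0.2855]
ee_rot: [[0.912, 0.411, -0.0], [0.411, -0.912, 0.001], [0.0, -0.001, -1.0]]
force: [0.7, 0.9, -0.9]
width: 1.005
grasp_force: 0.0
```

Emit:
play_rows:
  deltas:
    - [-0.05, 0.087, 0.015, 22]
    - [-0.05, 0.087, 0.015, 22]
    - [-0.05, 0.087, 0.015, 22]
    - [-0.05, 0.087, 0.015, 22]
    - [-0.05, 0.087, 0.015, 22]

```text
clock: 11.1
tool_pos: [0.4509, -0.1986, 0.2708]
ee_rot: [[0.999, 0.04, 0.0], [0.04, -0.999, 0.001], [0.0, -0.001, -1.0]]
force: [0.2, 0.2, -0.1]
width: 1.0
grasp_force: 0.0
```

Emit:
play_rows:
  deltas:
    - [0.008, 0.178, 0.04, 12]
    - [0.008, 0.178, 0.07, 12]
    - [0.008, 0.178, 0.07, 12]
    - [0.008, 0.178, 0.07, 12]
    - [0.008, 0.178, 0.07, 12]

```text
clock: 11.6
tool_pos: [0.4644, -0.3788, 0.1975]
ee_rot: [[0.985, -0.171, -0.003], [-0.171, -0.985, 0.002], [-0.003, -0.001, -1.0]]
force: [0.3, 0.5, 0.3]
width: 0.999
grasp_force: 0.0
```

```bash
python3 - <<'E'
from h import *
plan([])
out=[]
for n,(x,y,w,h) in(("top",(178,165,240,100)),("scene",(150,140,240,160))):
    I=optics.camera(n); cv2.imwrite(f"pics/{n}1.png",I)
    out.append(cv2.resize(I[y:y+h,x:x+w],None,fx=3.3,fy=3.3,interpolation=cv2.INTER_CUBIC))
cv2.imwrite("pics/c1t.png",out[0]);cv2.imwrite("pics/c1s.png",out[1])
E
```

```text
cur [ 0.4644 -0.3788  0.1975 -9.8705] F [0.3 0.5 0.3] w 0.999 g 0.0 t 11.6
end [ 0.4644 -0.3788  0.1975 -9.8705]
```

View pics/c1t.png

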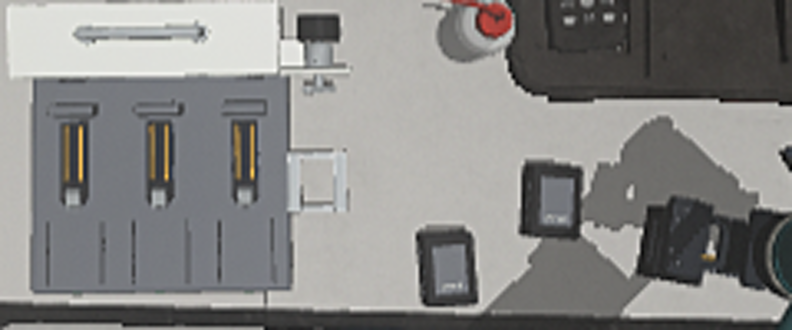

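View pics/c1s.png

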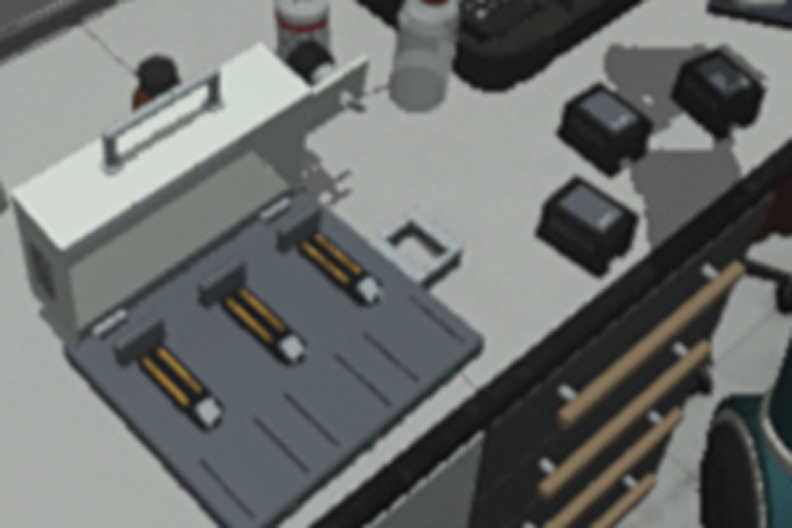

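Top crop: hood standing open, three rails at crop (73,160),(158,160),(244,160), packs unchanged, and the keeper slot at (318,181). Measure rails, pack labels, and base edges.

```bash
python3 - <<'E'
from h import *
np.set_printoptions(precision=4,suppress=True)
I={n:cv2.imread(f"pics/{n}1.png") for n in("top","scene")}
x0={"top":(178,165),"scene":(150,140)}
rois={"top":[(55,115,95,210),(140,115,180,210),(225,115,265,210)],"scene":[(145,335,225,430),(225,275,310,365),(295,220,385,305)]}
A=np.radians(2); Rm=np.array([[np.cos(A),np.sin(A)],[-np.sin(A),np.cos(A)]])
for n in I:
    for i,r in enumerate(rois[n]):
        a,b,c,d=[int(round(v/3.3)) for v in r]; X=x0[n]; J=I[n][X[1]+b:X[1]+d,X[0]+a:X[0]+c].astype(float)
        sat=np.clip(J[...,2]-J[...,0]-25,0,None); pw=np.clip(J.min(2)-150,0,None)
        for nm,w,z in(("gold",sat,.044),("pawl",pw,.05)):
            yy,xx=np.nonzero(w>0); ww=w[yy,xx]
            if len(xx)<2: print(n,i,nm,"none",w.max()); continue
            c0=np.array([xx@ww,yy@ww])/ww.sum()+[X[0]+a,X[1]+b]; P=ray(n,c0,z)[0]
            print(n,i,nm,len(xx),c0,P[:2],"station",Rm@(P[:2]-O))
T=I["top"]; s=3.3; c=lambda x,y:((x+.5)/s-.5+178,(y+.5)/s-.5+165)
for nm,p,q in(("baseL",(34,90),(33,285)),("baseR",(291,215),(290,285)),("baseF",(45,290),(280,289))):
    L,o=edge(T,"top",c(*p),c(*q),.03,r=3); print(nm,L[2:],Rm@(L[2:]-O),np.degrees(np.arctan2(L[1],L[0]))%180)
E
```

```text
top 0 gold 50 [200.9567 211.0553] [0.5515 0.2849] station [0.0357 0.0917]
top 0 pawl 12 [199.4105 225.1158] [0.5001 0.2875] station [-0.0155  0.0961]
top 1 gold 49 [226.5517 210.8407] [0.5544 0.1911] station [ 0.0353 -0.0021]
top 1 pawl 17 [225.3205 224.8034] [0.5034 0.1934] station [-0.0156  0.0019]
top 2 gold 48 [252.2286 210.6918] [0.557  0.0972] station [ 0.0347 -0.0961]
top 2 pawl 11 [251.513 224.039] [0.5083 0.0984] station [-0.014  -0.0932]
scene 0 gold 98 [201.7344 253.5343] [0.5476 0.2894] station [0.032  0.0964]
scene 0 pawl 13 [212.5224 264.194 ] [0.4961 0.2887] station [-0.0195  0.0974]
scene 1 gold 87 [226.4349 234.7002] [0.553  0.1947] station [0.0341 0.0015]
scene 1 pawl 9 [238.0192 244.7885] [0.4993 0.1937] station [-0.0196  0.0024]
scene 2 gold 82 [249.8969 217.8954] [0.5553 0.0997] station [ 0.033  -0.0935]
scene 2 pawl 69 [262.2078 210.3944] [0.5491 0.0537] station [ 0.0252 -0.1392]
baseL [0.5161 0.3382] [0.0022 0.1462] 1.8099672
baseR [0.4496 0.0433] [-0.0745 -0.1462] 3.2668545
baseF [0.3997 0.1727] [-0.1199 -0.0151] 91.96637
```

```bash
sed -i 's/O=np.array(\[.519,.192\])/O=np.array([.519,.1925])/' h.py; python3 - <<'E'
from h import *
p=st(-.078,.095); print(p)
plan([(.4635,-.3785,.10,-10),(.4635,-.3785,.026,-10),(.4635,-.3785,.17,-10),(.45,-.1,.17,0),(*p,.17,2),(*p,.075,2),(*p,.0565,2)])
E
```

```text
[0.43773206 0.28471997]
cur [ 0.465  -0.3764  0.2    -9.8392] F [-0.4  1.2  0.6] w 1.0 g 0.0 t 11.7
[np.float64(-0.0011), np.float64(0.0024), np.float64(0.1), np.float64(0.2)]
[np.float64(0.0), np.float64(-0.0), np.float64(0.074), np.float64(-0.0)]
[np.float64(0.0), np.float64(-0.0), np.float64(-0.144), np.float64(-0.0)]
[np.float64(-0.0308), np.float64(-0.136), np.float64(-0.0), np.float64(-5.0)]
[np.float64(-0.0189), np.float64(-0.1381), np.float64(-0.0), np.float64(-5.0)]
[np.float64(-0.0061), np.float64(-0.1924), np.float64(-0.0), np.float64(-1.0)]
[np.float64(-0.0028), np.float64(-0.1924), np.float64(-0.0), np.float64(-1.0)]
[np.float64(0.0), np.float64(0.0), np.float64(0.095), np.float64(-0.0)]
[np.float64(0.0), np.float64(0.0), np.float64(0.0185), np.float64(-0.0)]
end [0.4377 0.2847 0.0565 2.    ]
```

Emit:
play_rows:
  deltas:
    - [-0.001, 0.0025, 0.04, 0]
    - [-0.001, 0.0025, 0.08, 0]
    - [-0.001, 0.0025, 0.1, 0]
    - [-0.001, 0.0025, 0.1, 0]
    - [-0.001, 0.0025, 0.1, 0]

```text
clock: 12.2
tool_pos: [0.4641, -0.3786, 0.1021]
ee_rot: [[0.985, -0.171, 0.001], [-0.171, -0.985, -0.001], [0.001, 0.0, -1.0]]
force: [0.1, -0.3, 0.6]
width: 0.999
grasp_force: 0.0
```

Emit:
play_rows:
  deltas:
    - [0, 0, 0.02, 0]
    - [0, 0, 0.045, 0]
    - [0, 0, 0.065, 0]
    - [0, 0, 0.074, 0]
    - [0, 0, 0.074, 0]

```text
clock: 12.7
tool_pos: [0.4635, -0.3795, 0.0274]
ee_rot: [[0.985, -0.172, 0.0], [-0.172, -0.985, -0.0], [0.0, 0.0, -1.0]]
force: [-0.8, 1.1, 0.3]
width: 0.997
grasp_force: 0.0
```

Emit:
play_rows:
  deltas:
    - [0, 0, 0, 0]
    - [0, 0, 0, 0]
    - [0, 0, 0, 0]
    - [0, 0, 0, 0]
    - [0, 0, 0, 0]
  jaw: 0
  force: 40

```text
clock: 13.2
tool_pos: [0.4634, -0.3796, 0.0275]
ee_rot: [[0.985, -0.174, 0.001], [-0.174, -0.985, 0.0], [0.001, -0.0, -1.0]]
force: [0.5, 2.4, 4.8]
width: 0.633
grasp_force: 40.0
```

Emit:
play_rows:
  deltas:
    - [0, 0, -0.02, 0]
    - [0, 0, -0.06, 0]
    - [0, 0, -0.1, 0]
    - [0, 0, -0.14, 0]
    - [0, 0, -0.144, 0]

```text
clock: 13.7
tool_pos: [0.4655, -0.3823, 0.1764]
ee_rot: [[0.985, -0.173, 0.007], [-0.173, -0.985, -0.007], [0.009, 0.006, -1.0]]
force: [0.9, -1.5, -2.5]
width: 0.629
grasp_force: 40.0
```

Emit:
play_rows:
  deltas:
    - [-0.031, -0.136, 0, -5]
    - [-0.031, -0.136, 0, -5]
    - [-0.031, -0.136, 0, -5]
    - [-0.031, -0.136, 0, -5]
    - [-0.031, -0.136, 0, -5]

```text
clock: 14.2
tool_pos: [0.4549, -0.2392, 0.1686]
ee_rot: [[0.996, -0.085, -0.003], [-0.085, -0.996, 0.001], [-0.003, -0.001, -1.0]]
force: [0.0, -0.5, -3.4]
width: 0.641
grasp_force: 4.0
```

Emit:
play_rows:
  deltas:
    - [-0.019, -0.138, 0, -5]
    - [-0.019, -0.138, 0, -5]
    - [-0.019, -0.138, 0, -5]
    - [-0.019, -0.138, 0, -5]
    - [-0.019, -0.138, 0, -5]

```text
clock: 14.7
tool_pos: [0.4491, -0.1016, 0.17]
ee_rot: [[1.0, 0.002, -0.001], [0.002, -1.0, -0.001], [-0.001, 0.001, -1.0]]
force: [0.6, -1.2, -3.3]
width: 0.628
grasp_force: 39.9
```

Emit:
play_rows:
  deltas:
    - [-0.006, -0.192, 0, -1]
    - [-0.006, -0.192, 0, -1]
    - [-0.006, -0.192, 0, -1]
    - [-0.006, -0.192, 0, -1]
    - [-0.006, -0.192, 0, -1]

```text
clock: 15.2
tool_pos: [0.4439, 0.0934, 0.1707]
ee_rot: [[1.0, 0.021, 0.001], [0.021, -1.0, 0.001], [0.001, -0.001, -1.0]]
force: [-0.3, -0.7, -3.5]
width: 0.631
grasp_force: 39.9
```

Emit:
play_rows:
  deltas:
    - [-0.003, -0.192, 0, -1]
    - [-0.003, -0.192, 0, -1]
    - [-0.003, -0.192, 0, -1]
    - [-0.003, -0.192, 0, -1]
    - [-0.003, -0.192, 0, -1]

```text
clock: 15.7
tool_pos: [0.4386, 0.2856, 0.1708]
ee_rot: [[0.999, 0.037, 0.002], [0.037, -0.999, 0.002], [0.002, -0.002, -1.0]]
force: [1.2, -0.5, -2.5]
width: 0.633
grasp_force: 39.9
```

```bash
python3 - <<'E'
from h import *
p=st(-.078,.095)
plan([(*p,.08,2),(*p,.0575,2)])
E
```

```text
cur [0.4386 0.2856 0.1708 2.13  ] F [ 1.2 -0.5 -2.5] w 0.633 g 39.9 t 15.7
[np.float64(-0.0009), np.float64(0.0008), np.float64(0.0908), np.float64(0.1)]
[np.float64(0.0), np.float64(0.0), np.float64(0.0225), np.float64(-0.0)]
end [0.4377 0.2847 0.0575 2.    ]
```

Grip slackened once en route, so I'll lower partway and check the pack.

Emit:
play_rows:
  deltas:
    - [-0.001, 0.001, 0.03, 0]
    - [-0.001, 0.001, 0.06, 0]
    - [-0.001, 0.001, 0.078, 0]
    - [-0.001, 0.001, 0.078, 0]
    - [-0.001, 0.001, 0.078, 0]

```text
clock: 16.2
tool_pos: [0.4367, 0.28, 0.0924]
ee_rot: [[0.999, 0.033, -0.001], [0.033, -0.999, -0.001], [-0.001, 0.001, -1.0]]
force: [0.1, -0.2, -3.0]
width: 0.632
grasp_force: 39.9
```

```bash
python3 - <<'E'
from h import *
plan([])
o=[]
for n,(x,y,w,h) in(("top",(170,180,120,90)),("scene",(120,200,160,120))):
    I=optics.camera(n); cv2.imwrite(f"pics/{n}2.png",I); o.append(cv2.resize(I[y:y+h,x:x+w],(400,300),interpolation=cv2.INTER_CUBIC))
cv2.imwrite("pics/c2.png",np.hstack(o))
E
```

```text
cur [0.4367 0.28   0.0924 1.894 ] F [ 0.1 -0.2 -3. ] w 0.632 g 39.9 t 16.2
end [0.4367 0.28   0.0924 1.894 ]
```

View pics/c2.png

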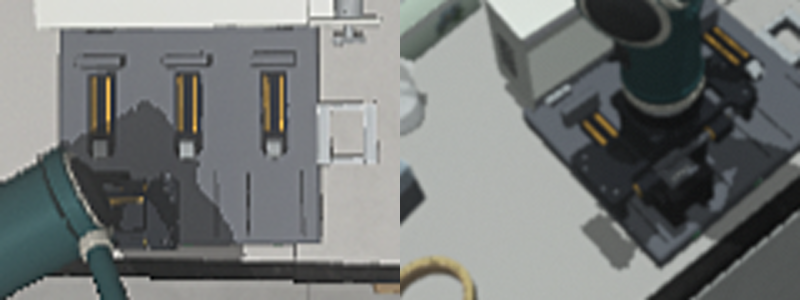

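The arm hides the pack in both views (hand over left lane at crop 130,205). I'll go by contact height instead.

```bash
python3 - <<'E'
from h import *
p=st(-.078,.095)
plan([(*p,.067,2),(*p,.0575,2)])
print(env.sense()["moment"])
E
```

```text
cur [0.4375 0.2813 0.0941 1.9325] F [ 0.2  0.6 -3.1] w 0.633 g 39.9 t 16.3
[np.float64(0.0003), np.float64(-0.0035), np.float64(0.0271), np.float64(-0.1)]
[np.float64(0.0), np.float64(0.0), np.float64(0.0095), np.float64(-0.0)]
end [0.4377 0.2847 0.0575 2.    ]
[0.03580766 0.02457292 0.01944552]
```

Emit:
play_rows:
  deltas:
    - [0, -0.0035, 0.01, 0]
    - [0, -0.0035, 0.02, 0]
    - [0, -0.0035, 0.027, 0]
    - [0, -0.0035, 0.027, 0]
    - [0, -0.0035, 0.027, 0]

```text
clock: 16.8
tool_pos: [0.4351, 0.285, 0.0653]
ee_rot: [[0.999, 0.036, -0.001], [0.036, -0.999, -0.001], [-0.001, 0.001, -1.0]]
force: [-0.8, 0.6, -4.0]
width: 0.638
grasp_force: 40.0
```

Emit:
play_rows:
  deltas:
    - [0, 0, 0, 0]
    - [0, 0, 0, 0]
    - [0, 0, 0, 0]
    - [0, 0, 0, 0]
    - [0, 0, 0, 0]

```text
clock: 17.3
tool_pos: [0.4355, 0.2851, 0.0658]
ee_rot: [[0.999, 0.035, 0.0], [0.035, -0.999, 0.0], [0.0, -0.0, -1.0]]
force: [-0.0, 0.9, -3.4]
width: 0.633
grasp_force: 40.0
```

Emit:
play_rows:
  deltas:
    - [0, 0, 0, 0]
    - [0, 0, 0, 0]
    - [0, 0, 0, 0]
    - [0, 0, 0, 0]
    - [0, 0, 0, 0]

```text
clock: 17.8
tool_pos: [0.4355, 0.2851, 0.0657]
ee_rot: [[0.999, 0.035, -0.0], [0.035, -0.999, 0.0], [-0.0, -0.0, -1.0]]
force: [0.5, 0.1, -3.4]
width: 0.634
grasp_force: 40.0
```

Emit:
play_rows:
  deltas:
    - [0.002, 0.0005, 0.002, 0]
    - [0.002, 0.0005, 0.004, 0]
    - [0.002, 0.0005, 0.006, 0]
    - [0.002, 0.0005, 0.007, 0]
    - [0.002, 0.0005, 0.007, 0]

```text
clock: 18.3
tool_pos: [0.4377, 0.2854, 0.0639]
ee_rot: [[0.999, 0.035, -0.001], [0.035, -0.999, 0.0], [-0.001, -0.0, -1.0]]
force: [-15.7, -5.2, 35.1]
width: 0.63
grasp_force: 40.0
```

Emit:
play_rows:
  deltas:
    - [0, 0, 0.001, 0]
    - [0, 0, 0.0015, 0]
    - [0, 0, 0.002, 0]
    - [0, 0, 0.002, 0]
    - [0, 0, 0.002, 0]

```text
clock: 18.8
tool_pos: [0.4378, 0.2854, 0.0638]
ee_rot: [[0.999, 0.035, -0.001], [0.035, -0.999, -0.0], [-0.001, -0.0, -1.0]]
force: [-21.3, -8.7, 48.6]
width: 0.633
grasp_force: 40.0
```

Contact came about 7 mm early, so the pack slipped in the jaws. I'll release it so it lies flat, then regrip.

Emit:
play_rows:
  deltas:
    - [0, 0, -0.003, 0]
    - [0, 0, -0.004, 0]
    - [0, 0, -0.004, 0]
    - [0, 0, -0.004, 0]
    - [0, 0, -0.004, 0]
  jaw: 0.78

```text
clock: 19.3
tool_pos: [0.4373, 0.2845, 0.06]
ee_rot: [[0.999, 0.035, -0.001], [0.035, -0.999, -0.001], [-0.001, 0.0, -1.0]]
force: [0.5, 0.5, 1.0]
width: 0.781
grasp_force: 0.0
```

Emit:
play_rows:
  deltas:
    - [0, 0.0005, 0.002, 0]
    - [0, 0.0005, 0.005, 0]
    - [0, 0.0005, 0.006, 0]
    - [0, 0.0005, 0.006, 0]
    - [0, 0.0005, 0.006, 0]

```text
clock: 19.8
tool_pos: [0.4375, 0.2841, 0.0546]
ee_rot: [[0.999, 0.035, -0.0], [0.035, -0.999, -0.0], [-0.0, 0.0, -1.0]]
force: [0.6, -0.1, -0.5]
width: 0.78
grasp_force: 0.0
```

Emit:
play_rows:
  deltas:
    - [0, 0, 0, 0]
    - [0, 0, 0, 0]
    - [0, 0, 0, 0]
    - [0, 0, 0, 0]
    - [0, 0, 0, 0]
  jaw: 0

```text
clock: 20.3
tool_pos: [0.4376, 0.2844, 0.0548]
ee_rot: [[0.999, 0.035, 0.0], [0.035, -0.999, 0.0], [0.0, -0.0, -1.0]]
force: [-0.9, 1.1, -0.5]
width: 0.635
grasp_force: 40.0
```

```bash
python3 - <<'E'
from h import *
a,b,c=st(-.04,.095),st(-.01,.095),st(.037,.095)
plan([(*st(-.078,.095),.057,2),(*a,.057,2),(*b,.057,2),(*c,.057,2)])
E
```

```text
cur [0.4376 0.2844 0.0548 2.0161] F [-0.9  1.1 -0.5] w 0.635 g 40.0 t 20.3
[np.float64(0.0001), np.float64(-0.0003), np.float64(-0.0022), np.float64(0.0)]
[np.float64(0.038), np.float64(0.0), np.float64(-0.0), np.float64(-0.0)]
[np.float64(0.03), np.float64(-0.0), np.float64(-0.0), np.float64(-0.0)]
[np.float64(0.047), np.float64(0.0), np.float64(-0.0), np.float64(-0.0)]
end [0.5527 0.2887 0.057  2.    ]
```

Emit:
play_rows:
  deltas:
    - [0.005, 0, -0.0005, 0]
    - [0.012, 0, -0.0005, 0]
    - [0.02, 0, -0.0005, 0]
    - [0.025, 0, -0.0005, 0]
    - [0.03, 0, -0.0005, 0]

```text
clock: 20.8
tool_pos: [0.467, 0.2852, 0.0549]
ee_rot: [[0.999, 0.035, -0.003], [0.035, -0.999, -0.0], [-0.003, 0.0, -1.0]]
force: [-1.8, 0.4, 0.2]
width: 0.632
grasp_force: 40.0
```

Emit:
play_rows:
  deltas:
    - [0.005, 0, 0, 0]
    - [0.012, 0, 0, 0]
    - [0.02, 0, 0, 0]
    - [0.025, 0, 0, 0]
    - [0.03, 0, 0, 0]

```text
clock: 21.3
tool_pos: [0.4982, 0.2862, 0.0552]
ee_rot: [[0.999, 0.035, 0.0], [0.035, -0.999, 0.0], [0.0, -0.0, -1.0]]
force: [-1.3, 0.1, -0.5]
width: 0.631
grasp_force: 40.0
```

Emit:
play_rows:
  deltas:
    - [0.008, 0, 0, 0]
    - [0.018, 0, 0, 0]
    - [0.028, 0, 0, 0]
    - [0.036, 0, 0, 0]
    - [0.042, 0, 0, 0]

```text
clock: 21.8
tool_pos: [0.5405, 0.2878, 0.0553]
ee_rot: [[0.999, 0.035, 0.0], [0.035, -0.999, 0.0], [0.0, -0.0, -1.0]]
force: [-0.9, 0.5, -0.2]
width: 0.63
grasp_force: 40.0
```

Emit:
play_rows:
  deltas:
    - [0.003, 0, 0, 0]
    - [0.006, 0, 0, 0]
    - [0.008, 0, 0, 0]
    - [0.01, 0, 0, 0]
    - [0.01, 0, 0, 0]

```text
clock: 22.3
tool_pos: [0.5492, 0.2881, 0.0549]
ee_rot: [[0.999, 0.035, -0.0], [0.035, -0.999, -0.0], [-0.0, 0.0, -1.0]]
force: [0.2, 0.2, -3.1]
width: 0.631
grasp_force: 40.0
```

Emit:
play_rows:
  deltas:
    - [0.002, 0, 0, 0]
    - [0.003, 0, 0, 0]
    - [0.004, 0, 0, 0]
    - [0.004, 0, 0, 0]
    - [0.004, 0, 0, 0]

```text
clock: 22.8
tool_pos: [0.5499, 0.2881, 0.0548]
ee_rot: [[0.999, 0.035, -0.007], [0.035, -0.999, -0.001], [-0.007, 0.001, -1.0]]
force: [-10.9, -0.2, 5.2]
width: 0.631
grasp_force: 40.0
```

Emit:
play_rows:
  deltas:
    - [0.001, 0, 0, 0]
    - [0.002, 0, 0, 0]
    - [0.003, 0, 0, 0]
    - [0.003, 0, 0, 0]
    - [0.003, 0, 0, 0]

```text
clock: 23.3
tool_pos: [0.55, 0.2881, 0.0549]
ee_rot: [[0.999, 0.035, -0.013], [0.035, -0.999, -0.002], [-0.013, 0.002, -1.0]]
force: [-19.8, -0.1, 11.7]
width: 0.634
grasp_force: 40.0
```

Emit:
play_rows:
  deltas:
    - [-0.003, 0, 0, 0]
    - [-0.006, 0, 0, 0]
    - [-0.009, 0, 0, 0]
    - [-0.01, 0, 0, 0]
    - [-0.01, 0, 0, 0]

```text
clock: 23.8
tool_pos: [0.5473, 0.2881, 0.0555]
ee_rot: [[0.999, 0.035, 0.002], [0.035, -0.999, 0.0], [0.002, -0.0, -1.0]]
force: [2.6, 0.3, -3.4]
width: 0.629
grasp_force: 40.0
```

Emit:
play_rows:
  deltas:
    - [0.004, 0, 0, 0]
    - [0.004, 0, 0, 0]
    - [0.004, 0, 0, 0]
    - [0.004, 0, 0, 0]
    - [0.004, 0, 0, 0]

```text
clock: 24.3
tool_pos: [0.5499, 0.2881, 0.0549]
ee_rot: [[0.999, 0.035, -0.001], [0.035, -0.999, -0.0], [-0.001, 0.0, -1.0]]
force: [-3.8, 1.1, -2.3]
width: 0.631
grasp_force: 40.0
```

Emit:
play_rows:
  deltas:
    - [0, 0, 0, 0]
    - [0, 0, 0, 0]
    - [0, 0, 0, 0]
    - [0, 0, -0.02, 0]
    - [0, 0, -0.05, 0]
  jaw: 0.8

```text
clock: 24.8
tool_pos: [0.5493, 0.2873, 0.1038]
ee_rot: [[0.999, 0.035, -0.003], [0.035, -0.999, -0.002], [-0.003, 0.002, -1.0]]
force: [0.9, 0.4, -0.3]
width: 0.8
grasp_force: 0.0
```

```bash
python3 - <<'E'
from h import *
plan([(.5,.2,.17,2),(.46,-.05,.2,0),(.49,-.24,.2,0),(.5085,-.2425,.11,0)])
E
```

```text
cur [0.5493 0.2873 0.1038 2.0106] F [ 0.9  0.4 -0.3] w 0.8 g 0.0 t 24.8
[np.float64(-0.0523), np.float64(0.0856), np.float64(-0.0662), np.float64(0.0)]
[np.float64(-0.0244), np.float64(0.1242), np.float64(-0.015), np.float64(1.0)]
[np.float64(-0.0222), np.float64(0.1246), np.float64(-0.015), np.float64(1.0)]
[np.float64(0.03), np.float64(0.19), np.float64(-0.0), np.float64(-0.0)]
[np.float64(0.0185), np.float64(0.0025), np.float64(0.09), np.float64(-0.0)]
end [ 0.5085 -0.2425  0.11    0.    ]
```

Emit:
play_rows:
  deltas:
    - [0, 0, -0.04, 0]
    - [-0.02, 0.03, -0.066, 0]
    - [-0.052, 0.086, -0.066, 0]
    - [-0.052, 0.086, -0.066, 0]
    - [-0.052, 0.086, -0.066, 0]

```text
clock: 25.3
tool_pos: [0.5009, 0.1989, 0.1716]
ee_rot: [[0.999, 0.033, 0.001], [0.033, -0.999, 0.0], [0.001, -0.0, -1.0]]
force: [0.6, 0.3, 0.3]
width: 0.801
grasp_force: 0.0
```

Emit:
play_rows:
  deltas:
    - [-0.024, 0.124, -0.015, 1]
    - [-0.024, 0.124, -0.015, 1]
    - [-0.024, 0.124, -0.015, 1]
    - [-0.024, 0.124, -0.015, 1]
    - [-0.024, 0.124, -0.015, 1]

```text
clock: 25.8
tool_pos: [0.4829, 0.0761, 0.1863]
ee_rot: [[1.0, 0.016, 0.001], [0.016, -1.0, 0.001], [0.001, -0.001, -1.0]]
force: [0.1, 0.3, 0.1]
width: 0.799
grasp_force: 0.0
```

Emit:
play_rows:
  deltas:
    - [-0.022, 0.125, -0.015, 1]
    - [-0.022, 0.125, -0.015, 1]
    - [-0.022, 0.125, -0.015, 1]
    - [-0.022, 0.125, -0.015, 1]
    - [-0.022, 0.125, -0.015, 1]
  jaw: 1

```text
clock: 26.3
tool_pos: [0.4629, -0.0487, 0.201]
ee_rot: [[1.0, -0.0, 0.0], [-0.0, -1.0, 0.001], [0.0, -0.001, -1.0]]
force: [-0.1, -0.2, 0.3]
width: 0.997
grasp_force: 0.0
```

Emit:
play_rows:
  deltas:
    - [0.03, 0.19, 0, 0]
    - [0.03, 0.19, 0, 0]
    - [0.03, 0.19, 0, 0]
    - [0.03, 0.19, 0, 0]
    - [0.03, 0.19, 0, 0]

```text
clock: 26.8
tool_pos: [0.4943, -0.2422, 0.2008]
ee_rot: [[1.0, -0.001, 0.001], [-0.001, -1.0, -0.001], [0.001, 0.001, -1.0]]
force: [0.4, 0.5, -0.5]
width: 1.005
grasp_force: 0.0
```

```bash
cat >> h.py <<'E'
def labels(I,n,roi):
    x,y,w,h=roi; J=I[y:y+h,x:x+w].astype(int)
    d=(J.max(2)<75).astype(np.uint8); nl,l,s,c=cv2.connectedComponentsWithStats(d); out=[]
    for i in range(1,nl):
        if s[i][4]<60: continue
        cn=max(cv2.findContours((l==i).astype(np.uint8),0,2)[0],key=cv2.contourArea); m=np.zeros_like(d); cv2.drawContours(m,[cv2.convexHull(cn)],-1,1,-1)
        g=cv2.erode(m,np.ones((5,5)))*(d==0); yy,xx=np.nonzero(g)
        if len(xx)>20: out.append((len(xx),ray(n,[xx.mean()+x,yy.mean()+y],.054)[0,:2],cv2.minAreaRect(np.c_[xx,yy].astype(np.float32))[2]))
    return out
E
python3 - <<'E'
from h import *
np.set_printoptions(precision=4,suppress=True)
plan([])
o=[]
for n,(x,y,w,h),r in(("top",(178,165,160,120),(296,205,105,54)),("scene",(150,180,160,120),(305,150,80,75))):
    I=optics.camera(n); cv2.imwrite(f"pics/{n}3.png",I); o.append(cv2.resize(I[y:y+h,x:x+w],(400,300),interpolation=cv2.INTER_CUBIC))
    print(n,labels(I,n,r))
cv2.imwrite("pics/c3.png",np.hstack(o))
E
```

```text
cur [ 0.4943 -0.2422  0.2008 -0.0824] F [ 0.4  0.5 -0.5] w 1.005 g 0.0 t 26.8
end [ 0.4943 -0.2422  0.2008 -0.0824]
top [(404, array([ 0.484 , -0.2741]), 24.775142669677734), (748, array([ 0.5011, -0.3944]), 20.556045532226562), (152, array([ 0.4344, -0.1271]), 90.0)]
scene [(26, array([ 0.4891, -0.2416]), 53.13010025024414), (126, array([ 0.2921, -0.1873]), 65.77225494384766)]
```

View pics/c3.png

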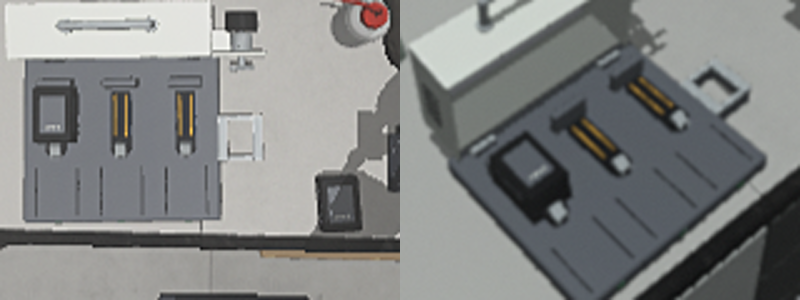

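Left pack sits against its end stop with the pawl showing in front (crop 57,148). C is unchanged; I'll pick C next, since it's verified.

```bash
python3 - <<'E'
from h import *
p=st(-.078,0); print(p)
plan([(.433,-.127,.16,4),(.433,-.127,.026,4),(.433,-.127,.17,4),(*p,.17,2),(*p,.064,2)])
E
```

```text
[0.44104752 0.18977784]
cur [ 0.493  -0.2385  0.2003  0.0219] F [ 0.5  1.3 -1.2] w 1.003 g 0.0 t 26.9
[np.float64(-0.0599), np.float64(-0.1116), np.float64(0.0403), np.float64(-4.0)]
[np.float64(0.0), np.float64(0.0), np.float64(0.134), np.float64(-0.0)]
[np.float64(0.0), np.float64(0.0), np.float64(-0.144), np.float64(-0.0)]
[np.float64(0.0151), np.float64(-0.1577), np.float64(-0.0), np.float64(1.0)]
[np.float64(0.0123), np.float64(-0.158), np.float64(-0.0), np.float64(1.0)]
[np.float64(0.0), np.float64(0.0), np.float64(0.106), np.float64(-0.0)]
end [0.441  0.1898 0.064  2.    ]
```

Emit:
play_rows:
  deltas:
    - [-0.03, -0.055, 0.02, -2]
    - [-0.06, -0.111, 0.04, -4]
    - [-0.06, -0.111, 0.04, -4]
    - [-0.06, -0.111, 0.04, -4]
    - [-0.06, -0.111, 0.04, -4]

```text
clock: 27.4
tool_pos: [0.432, -0.1265, 0.161]
ee_rot: [[0.997, 0.074, 0.0], [0.074, -0.997, 0.0], [0.0, -0.0, -1.0]]
force: [-0.0, -0.4, 0.1]
width: 1.0
grasp_force: 0.0
```

Emit:
play_rows:
  deltas:
    - [0, 0, 0.02, 0]
    - [0, 0, 0.04, 0]
    - [0, 0, 0.06, 0]
    - [0, 0, 0.06, 0]
    - [0, 0, 0.06, 0]

```text
clock: 27.9
tool_pos: [0.433, -0.129, 0.1017]
ee_rot: [[0.998, 0.07, 0.0], [0.07, -0.998, -0.0], [0.0, 0.0, -1.0]]
force: [0.9, -0.4, -0.4]
width: 0.997
grasp_force: 0.0
```

```bash
python3 - <<'E'
from h import *
plan([(.433,-.127,.026,4)])
I=optics.camera("scene"); print(labels(I,"scene",(305,150,80,75)))
I=optics.camera("top"); print(labels(I,"top",(296,205,105,54)))
E
```

```text
cur [ 0.433  -0.129   0.1017  4.0213] F [ 0.9 -0.4 -0.4] w 0.997 g 0.0 t 27.9
[np.float64(0.0002), np.float64(-0.002), np.float64(0.0757), np.float64(0.0)]
end [ 0.433 -0.127  0.026  4.   ]
[(682, array([ 0.49972342, -0.21188537]), 2.2906100749969482), (126, array([ 0.29212355, -0.18733109]), 65.77225494384766)]
[(949, array([ 0.44994782, -0.21904965]), 0.0), (59, array([ 0.42521406, -0.0832754 ]), 0.0)]
```

Emit:
play_rows:
  deltas:
    - [0, -0.001, 0.02, 0]
    - [0, -0.001, 0.045, 0]
    - [0, -0.001, 0.065, 0]
    - [0, -0.001, 0.075, 0]
    - [0, -0.001, 0.075, 0]

```text
clock: 28.5
tool_pos: [0.4317, -0.1277, 0.0258]
ee_rot: [[0.998, 0.07, -0.001], [0.07, -0.998, 0.001], [-0.001, -0.001, -1.0]]
force: [-0.7, 0.5, 0.4]
width: 0.997
grasp_force: 0.0
```

Emit:
play_rows:
  deltas:
    - [0, 0, 0, 0]
    - [0, 0, 0, 0]
    - [0, 0, 0, 0]
    - [0, 0, 0, 0]
    - [0, 0, 0, 0]
  jaw: 0
  force: 45

```text
clock: 29.0
tool_pos: [0.4326, -0.1278, 0.0269]
ee_rot: [[0.998, 0.07, 0.001], [0.07, -0.998, 0.0], [0.001, 0.0, -1.0]]
force: [0.0, 1.5, 4.6]
width: 0.627
grasp_force: 44.9
```

Emit:
play_rows:
  deltas:
    - [0, 0, -0.02, 0]
    - [0, 0, -0.06, 0]
    - [0, 0, -0.1, 0]
    - [0, 0, -0.14, 0]
    - [0, 0, -0.144, 0]

```text
clock: 29.5
tool_pos: [0.4354, -0.129, 0.1754]
ee_rot: [[0.997, 0.07, 0.009], [0.07, -0.998, -0.003], [0.009, 0.004, -1.0]]
force: [1.0, -0.2, -2.9]
width: 0.632
grasp_force: 44.9
```

Emit:
play_rows:
  deltas:
    - [0.007, -0.05, 0, 1]
    - [0.01, -0.1, 0, 1]
    - [0.015, -0.157, 0, 1]
    - [0.015, -0.157, 0, 1]
    - [0.015, -0.157, 0, 1]

```text
clock: 30.0
tool_pos: [0.4347, 0.0312, 0.1685]
ee_rot: [[0.998, 0.057, -0.003], [0.057, -0.998, -0.0], [-0.003, 0.0, -1.0]]
force: [0.1, -0.7, -2.9]
width: 0.634
grasp_force: 44.9
```

Emit:
play_rows:
  deltas:
    - [0.006, -0.05, 0, 1]
    - [0.01, -0.1, 0, 1]
    - [0.012, -0.158, 0, 1]
    - [0.012, -0.158, 0, 1]
    - [0.012, -0.158, 0, 1]

```text
clock: 30.5
tool_pos: [0.4395, 0.1881, 0.1692]
ee_rot: [[0.999, 0.037, -0.002], [0.037, -0.999, -0.001], [-0.002, 0.001, -1.0]]
force: [0.4, -0.4, -2.7]
width: 0.631
grasp_force: 44.9
```

Emit:
play_rows:
  deltas:
    - [0, 0, 0.03, 0]
    - [0, 0, 0.06, 0]
    - [0, 0, 0.09, 0]
    - [0, 0, 0.1, 0]
    - [0, 0, 0.1, 0]

```text
clock: 31.0
tool_pos: [0.4381, 0.1858, 0.0682]
ee_rot: [[0.999, 0.033, -0.005], [0.033, -0.999, -0.002], [-0.005, 0.002, -1.0]]
force: [-0.5, -0.8, -2.1]
width: 0.635
grasp_force: 44.9
```

Emit:
play_rows:
  deltas:
    - [0, 0, 0, 0]
    - [0, 0, 0, 0]
    - [0, 0, 0, 0]
    - [0, 0, 0, 0]
    - [0, 0, 0, 0]

```text
clock: 31.5
tool_pos: [0.4401, 0.1886, 0.0709]
ee_rot: [[0.999, 0.035, 0.001], [0.035, -0.999, 0.0], [0.001, -0.0, -1.0]]
force: [0.4, -0.5, -2.5]
width: 0.627
grasp_force: 44.9
```

```bash
python3 - <<'E'
from h import *
plan([(*st(-.078,0),.058,2)])
E
```

```text
cur [0.4401 0.1886 0.0709 2.0328] F [ 0.4 -0.5 -2.5] w 0.627 g 44.9 t 31.5
[np.float64(0.001), np.float64(-0.0012), np.float64(0.0129), np.float64(0.0)]
end [0.441  0.1898 0.058  2.    ]
```

Emit:
play_rows:
  deltas:
    - [0.001, -0.001, 0.004, 0]
    - [0.001, -0.001, 0.008, 0]
    - [0.001, -0.001, 0.012, 0]
    - [0.001, -0.001, 0.0135, 0]
    - [0.001, -0.001, 0.0135, 0]

```text
clock: 32.0
tool_pos: [0.4403, 0.1893, 0.0569]
ee_rot: [[0.999, 0.035, -0.001], [0.035, -0.999, -0.0], [-0.001, 0.0, -1.0]]
force: [-3.0, -0.9, 4.4]
width: 0.63
grasp_force: 44.9
```

Emit:
play_rows:
  deltas:
    - [0.005, 0, 0, 0]
    - [0.012, 0, 0, 0]
    - [0.02, 0, 0, 0]
    - [0.025, 0, 0, 0]
    - [0.03, 0, 0, 0]

```text
clock: 32.5
tool_pos: [0.4689, 0.1903, 0.0569]
ee_rot: [[0.999, 0.035, -0.005], [0.035, -0.999, -0.001], [-0.005, 0.0, -1.0]]
force: [-11.6, -0.5, 12.8]
width: 0.631
grasp_force: 44.9
```

Emit:
play_rows:
  deltas:
    - [0.005, 0, 0, 0]
    - [0.012, 0, 0, 0]
    - [0.02, 0, 0, 0]
    - [0.025, 0, 0, 0]
    - [0.03, 0, 0, 0]

```text
clock: 33.0
tool_pos: [0.5008, 0.1915, 0.0569]
ee_rot: [[0.999, 0.035, -0.001], [0.035, -0.999, 0.0], [-0.001, -0.0, -1.0]]
force: [-5.3, -0.0, 7.1]
width: 0.628
grasp_force: 44.9
```

Onto the rail. Continue home (expected stop x≈0.554), as before.

Emit:
play_rows:
  deltas:
    - [0.008, 0, -0.0005, 0]
    - [0.018, 0, -0.0005, 0]
    - [0.028, 0, -0.0005, 0]
    - [0.036, 0, -0.0005, 0]
    - [0.042, 0, -0.0005, 0]

```text
clock: 33.5
tool_pos: [0.5433, 0.1932, 0.0571]
ee_rot: [[0.999, 0.035, -0.001], [0.035, -0.999, 0.0], [-0.001, -0.0, -1.0]]
force: [-4.4, 2.2, 3.6]
width: 0.632
grasp_force: 44.9
```

Emit:
play_rows:
  deltas:
    - [0.003, 0, 0, 0]
    - [0.006, 0, 0, 0]
    - [0.009, 0, 0, 0]
    - [0.012, 0, 0, 0]
    - [0.012, 0, 0, 0]

```text
clock: 34.0
tool_pos: [0.5542, 0.1936, 0.057]
ee_rot: [[0.999, 0.035, -0.001], [0.035, -0.999, 0.0], [-0.001, -0.0, -1.0]]
force: [-2.9, 2.7, 1.1]
width: 0.634
grasp_force: 44.9
```

Emit:
play_rows:
  deltas:
    - [0.001, 0, 0, 0]
    - [0.002, 0, 0, 0]
    - [0.003, 0, 0, 0]
    - [0.003, 0, 0, 0]
    - [0.003, 0, 0, 0]

```text
clock: 34.5
tool_pos: [0.5543, 0.1936, 0.057]
ee_rot: [[0.999, 0.035, -0.007], [0.035, -0.999, -0.0], [-0.007, 0.0, -1.0]]
force: [-12.4, 2.5, 9.5]
width: 0.632
grasp_force: 44.9
```

Stopped at 0.5543 as expected. One more push, then release and go to a place clear of B to look.

Emit:
play_rows:
  deltas:
    - [0.002, 0, 0, 0]
    - [0.003, 0, 0, 0]
    - [0.003, 0, 0, 0]
    - [-0.001, 0, 0, 0]
    - [-0.003, 0, 0, 0]

```text
clock: 35.0
tool_pos: [0.5542, 0.1936, 0.057]
ee_rot: [[0.999, 0.036, 0.0], [0.036, -0.999, 0.0], [0.0, -0.0, -1.0]]
force: [0.7, 2.0, -2.6]
width: 0.632
grasp_force: 44.9
```

Emit:
play_rows:
  deltas:
    - [0, 0, 0, 0]
    - [0, 0, 0, 0]
    - [0, 0, 0, 0]
    - [0, 0, -0.02, 0]
    - [0, 0, -0.05, 0]
  jaw: 0.8

```text
clock: 35.5
tool_pos: [0.5531, 0.1924, 0.1054]
ee_rot: [[0.999, 0.035, -0.005], [0.035, -0.999, -0.002], [-0.005, 0.002, -1.0]]
force: [0.8, 0.5, 0.2]
width: 0.796
grasp_force: 0.0
```

Emit:
play_rows:
  deltas:
    - [0, 0, -0.05, 0]
    - [-0.03, 0.03, -0.08, 0]
    - [-0.09, 0.06, -0.09, 0]
    - [-0.1, 0.1, -0.09, 0]
    - [-0.1, 0.14, -0.09, 0]

```text
clock: 36.0
tool_pos: [0.4575, 0.0491, 0.198]
ee_rot: [[0.999, 0.038, 0.001], [0.038, -0.999, -0.0], [0.001, 0.0, -1.0]]
force: [0.3, -0.1, 0.8]
width: 0.799
grasp_force: 0.0
```

Emit:
play_rows:
  deltas:
    - [-0.03, 0.05, 0, 0]
    - [-0.03, 0.1, 0, 0]
    - [-0.03, 0.14, 0, 0]
    - [-0.03, 0.14, 0, 0]
    - [-0.03, 0.14, 0, 0]
  jaw: 1

```text
clock: 36.5
tool_pos: [0.4346, -0.0923, 0.1974]
ee_rot: [[1.0, 0.031, 0.0], [0.031, -1.0, 0.0], [0.0, -0.0, -1.0]]
force: [0.6, 0.1, 0.4]
width: 0.997
grasp_force: 0.0
```

```bash
python3 - <<'E'
from h import *
np.set_printoptions(precision=4,suppress=True)
o=[]
for n,(x,y,w,h),r in(("top",(178,165,200,120),(296,205,105,54)),("scene",(150,150,240,150),(305,150,80,55))):
    I=optics.camera(n); cv2.imwrite(f"pics/{n}4.png",I); o.append(cv2.resize(I[y:y+h,x:x+w],(400,300),interpolation=cv2.INTER_CUBIC))
    print(n,labels(I,n,r))
cv2.imwrite("pics/c4.png",np.hstack(o)); plan([])
E
```

```text
top [(158, array([ 0.5096, -0.2435]), 90.0), (648, array([ 0.4236, -0.181 ]), 90.0)]
scene [(258, array([ 0.5077, -0.2705]), 23.629377365112305)]
cur [ 0.4346 -0.0904  0.1971  2.028 ] F [-0.7  0.1  0. ] w 0.999 g 0.0 t 36.6
end [ 0.4346 -0.0904  0.1971  2.028 ]
```

View pics/c4.png

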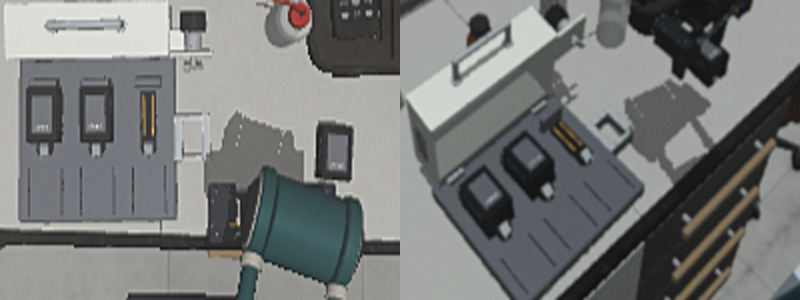

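Two packs are home, and B is unchanged at (0.508,-0.2425), so it goes to the right shoe next.

```bash
python3 - <<'E'
from h import *
p=st(-.078,-.095); print(p, st(.035,-.095))
plan([(.508,-.2425,.12,0),(.508,-.2425,.026,0),(.508,-.2425,.17,0),(.47,-.1,.17,1),(*p,.17,2),(*p,.071,2)])
E
```

```text
[0.44436297 0.09483571] [0.55729413 0.09877935]
cur [ 0.4346 -0.0904  0.1971  2.028 ] F [-0.7  0.1  0. ] w 0.999 g 0.0 t 36.6
[np.float64(0.068), np.float64(0.1546), np.float64(0.0771), np.float64(2.0)]
[np.float64(0.0), np.float64(-0.0), np.float64(0.094), np.float64(-0.0)]
[np.float64(0.0), np.float64(-0.0), np.float64(-0.144), np.float64(-0.0)]
[np.float64(-0.038), np.float64(-0.1425), np.float64(-0.0), np.float64(-1.0)]
[np.float64(-0.0222), np.float64(-0.1953), np.float64(-0.0), np.float64(-1.0)]
[np.float64(-0.0), np.float64(0.0), np.float64(0.099), np.float64(-0.0)]
end [0.4444 0.0948 0.071  2.    ]
```

Emit:
play_rows:
  deltas:
    - [0.02, 0.05, 0, 0.5]
    - [0.05, 0.1, 0.02, 1]
    - [0.068, 0.154, 0.05, 2]
    - [0.068, 0.154, 0.077, 2]
    - [0.068, 0.154, 0.077, 2]

```text
clock: 37.1
tool_pos: [0.5062, -0.2414, 0.1138]
ee_rot: [[1.0, 0.001, -0.009], [0.001, -1.0, 0.004], [-0.009, -0.004, -1.0]]
force: [-1.4, 1.2, -0.4]
width: 1.001
grasp_force: 0.0
```

Emit:
play_rows:
  deltas:
    - [0, 0, 0, 0]
    - [0, 0, 0, 0]
    - [0, 0, 0, 0]
    - [0, 0, 0, 0]
    - [0, 0, 0, 0]

```text
clock: 37.6
tool_pos: [0.5085, -0.2422, 0.1217]
ee_rot: [[1.0, 0.001, 0.002], [0.001, -1.0, -0.001], [0.002, 0.001, -1.0]]
force: [0.6, -0.5, 0.5]
width: 1.005
grasp_force: 0.0
```

Emit:
play_rows:
  deltas:
    - [0, 0, 0.02, 0]
    - [0, 0, 0.05, 0]
    - [0, 0, 0.08, 0]
    - [0, 0, 0.094, 0]
    - [0, 0, 0.094, 0]

```text
clock: 38.1
tool_pos: [0.5061, -0.2415, 0.0243]
ee_rot: [[1.0, 0.0, -0.004], [0.0, -1.0, 0.002], [-0.004, -0.002, -1.0]]
force: [0.2, 0.2, 0.2]
width: 0.998
grasp_force: 0.0
```

Emit:
play_rows:
  deltas:
    - [0, 0, 0, 0]
    - [0, 0, 0, 0]
    - [0, 0, 0, 0]
    - [0, 0, 0, 0]
    - [0, 0, 0, 0]
  jaw: 0

```text
clock: 38.6
tool_pos: [0.5087, -0.2428, 0.0274]
ee_rot: [[1.0, -0.0, 0.002], [-0.0, -1.0, -0.0], [0.002, 0.0, -1.0]]
force: [-1.4, 0.4, 5.3]
width: 0.63
grasp_force: 44.6
```

Emit:
play_rows:
  deltas:
    - [0, 0, -0.02, 0]
    - [0, 0, -0.06, 0]
    - [0, 0, -0.1, 0]
    - [0, 0, -0.14, 0]
    - [0, 0, -0.144, 0]

```text
clock: 39.1
tool_pos: [0.5111, -0.2443, 0.176]
ee_rot: [[1.0, 0.0, 0.009], [0.0, -1.0, -0.005], [0.009, 0.005, -1.0]]
force: [1.0, -0.4, -2.2]
width: 0.638
grasp_force: 44.6
```

Emit:
play_rows:
  deltas:
    - [-0.01, -0.05, 0, -1]
    - [-0.02, -0.1, 0, -1]
    - [-0.038, -0.142, 0, -1]
    - [-0.038, -0.142, 0, -1]
    - [-0.038, -0.142, 0, -1]

```text
clock: 39.6
tool_pos: [0.4684, -0.0994, 0.1684]
ee_rot: [[1.0, 0.02, -0.003], [0.02, -1.0, 0.0], [-0.003, -0.0, -1.0]]
force: [0.1, -0.3, -3.3]
width: 0.632
grasp_force: 44.6
```

Emit:
play_rows:
  deltas:
    - [-0.01, -0.05, 0, -1]
    - [-0.02, -0.1, 0, -1]
    - [-0.022, -0.15, 0, -1]
    - [-0.022, -0.195, 0, -1]
    - [-0.022, -0.195, 0, -1]

```text
clock: 40.1
tool_pos: [0.4447, 0.0979, 0.1698]
ee_rot: [[0.999, 0.04, 0.0], [0.04, -0.999, 0.002], [0.0, -0.002, -1.0]]
force: [0.6, -1.1, -2.2]
width: 0.636
grasp_force: 44.6
```

Emit:
play_rows:
  deltas:
    - [0, 0, 0.03, 0]
    - [0, 0, 0.06, 0]
    - [0, 0, 0.09, 0]
    - [0, 0, 0.098, 0]
    - [0, 0, 0.098, 0]

```text
clock: 40.6
tool_pos: [0.4433, 0.0927, 0.0705]
ee_rot: [[0.999, 0.034, -0.004], [0.034, -0.999, -0.001], [-0.004, 0.001, -1.0]]
force: [0.2, 0.0, -2.4]
width: 0.634
grasp_force: 44.6
```

Emit:
play_rows:
  deltas:
    - [0, 0, 0, 0]
    - [0, 0, 0, 0]
    - [0, 0, 0, 0]
    - [0, 0, 0, 0]
    - [0, 0, 0, 0]

```text
clock: 41.1
tool_pos: [0.4448, 0.0941, 0.0729]
ee_rot: [[0.999, 0.035, 0.001], [0.035, -0.999, 0.0], [0.001, -0.0, -1.0]]
force: [0.1, -0.5, -3.7]
width: 0.636
grasp_force: 44.6
```

```bash
python3 - <<'E'
from h import *
plan([(*st(-.078,-.095),.0575,2)])
E
```

```text
cur [0.4448 0.0941 0.0729 2.0273] F [ 0.1 -0.5 -3.7] w 0.636 g 44.6 t 41.1
[np.float64(-0.0004), np.float64(-0.0007), np.float64(0.0154), np.float64(0.0)]
end [0.4444 0.0948 0.0575 2.    ]
```

Emit:
play_rows:
  deltas:
    - [0, -0.001, 0.004, 0]
    - [0, -0.001, 0.008, 0]
    - [0, -0.001, 0.012, 0]
    - [0, -0.001, 0.015, 0]
    - [0, -0.001, 0.0155, 0]

```text
clock: 41.6
tool_pos: [0.4439, 0.095, 0.0573]
ee_rot: [[0.999, 0.035, -0.002], [0.035, -0.999, -0.0], [-0.002, 0.0, -1.0]]
force: [-5.8, -1.4, 12.1]
width: 0.636
grasp_force: 44.6
```

Emit:
play_rows:
  deltas:
    - [0.005, 0, 0, 0]
    - [0.012, 0, 0, 0]
    - [0.02, 0, 0, 0]
    - [0.025, 0, 0, 0]
    - [0.03, 0, 0, 0]

```text
clock: 42.1
tool_pos: [0.4694, 0.0965, 0.0573]
ee_rot: [[0.999, 0.035, -0.013], [0.035, -0.999, 0.0], [-0.013, -0.001, -1.0]]
force: [-21.0, 4.3, 25.2]
width: 0.632
grasp_force: 44.5
```

Emit:
play_rows:
  deltas:
    - [0.005, 0, 0, 0]
    - [0.012, 0, 0, 0]
    - [0.02, 0, 0, 0]
    - [0.025, 0, 0, 0]
    - [0.03, 0, 0, 0]

```text
clock: 42.6
tool_pos: [0.5029, 0.0978, 0.0573]
ee_rot: [[0.999, 0.035, -0.004], [0.035, -0.999, 0.001], [-0.004, -0.001, -1.0]]
force: [-9.0, 3.4, 10.5]
width: 0.632
grasp_force: 44.5
```

Emit:
play_rows:
  deltas:
    - [0.008, -0.0005, -0.001, 0]
    - [0.018, -0.0005, -0.001, 0]
    - [0.028, -0.0005, -0.001, 0]
    - [0.036, -0.0005, -0.001, 0]
    - [0.042, -0.0005, -0.001, 0]

```text
clock: 43.1
tool_pos: [0.5468, 0.0994, 0.0577]
ee_rot: [[0.999, 0.035, -0.001], [0.035, -0.999, 0.0], [-0.001, -0.0, -1.0]]
force: [-5.1, 3.3, 3.7]
width: 0.631
grasp_force: 44.5
```

Emit:
play_rows:
  deltas:
    - [0.003, 0, 0, 0]
    - [0.006, 0, 0, 0]
    - [0.009, 0, 0, 0]
    - [0.012, 0, 0, 0]
    - [0.012, 0, 0, 0]

```text
clock: 43.6
tool_pos: [0.5565, 0.0994, 0.0573]
ee_rot: [[0.999, 0.036, -0.004], [0.036, -0.999, -0.0], [-0.005, 0.0, -1.0]]
force: [-8.1, 2.3, 5.4]
width: 0.633
grasp_force: 44.4
```

Emit:
play_rows:
  deltas:
    - [0.001, 0, 0, 0]
    - [0.002, 0, 0, 0]
    - [0.003, 0, 0, 0]
    - [0.004, 0, 0, 0]
    - [0.004, 0, 0, 0]

```text
clock: 44.1
tool_pos: [0.5566, 0.0994, 0.0573]
ee_rot: [[0.999, 0.036, -0.013], [0.036, -0.999, -0.001], [-0.013, 0.001, -1.0]]
force: [-19.0, 2.6, 17.4]
width: 0.634
grasp_force: 44.4
```

Emit:
play_rows:
  deltas:
    - [-0.003, 0, 0, 0]
    - [-0.005, 0, 0, 0]
    - [-0.005, 0, 0, 0]
    - [-0.005, 0, 0, 0]
    - [-0.005, 0, 0, 0]

```text
clock: 44.6
tool_pos: [0.5565, 0.0995, 0.0574]
ee_rot: [[0.999, 0.035, -0.002], [0.035, -0.999, -0.0], [-0.002, -0.0, -1.0]]
force: [-5.7, 2.8, 3.1]
width: 0.631
grasp_force: 44.5
```

Emit:
play_rows:
  deltas:
    - [0, 0, 0, 0]
    - [0, 0, 0, 0]
    - [0, 0, 0, 0]
    - [0, 0, -0.02, 0]
    - [0, 0, -0.05, 0]
  jaw: 0.8

```text
clock: 45.1
tool_pos: [0.5558, 0.0989, 0.1061]
ee_rot: [[0.999, 0.035, -0.004], [0.035, -0.999, -0.001], [-0.004, 0.001, -1.0]]
force: [-0.1, 0.1, -0.5]
width: 0.797
grasp_force: 0.0
```

Emit:
play_rows:
  deltas:
    - [0, 0, -0.05, 0]
    - [-0.03, 0.03, -0.08, 0]
    - [-0.09, 0.06, -0.09, 0]
    - [-0.12, 0.1, -0.09, 0]
    - [-0.12, 0.15, -0.09, 0]

```text
clock: 45.6
tool_pos: [0.4425, -0.0409, 0.1982]
ee_rot: [[0.999, 0.038, 0.001], [0.038, -0.999, -0.0], [0.001, 0.0, -1.0]]
force: [1.1, 0.2, -0.6]
width: 0.803
grasp_force: 0.0
```

Emit:
play_rows:
  deltas:
    - [0, 0.05, 0, 0]
    - [0, 0.06, 0, 0]
    - [0, 0.06, 0, 0]
    - [0, 0.06, 0, 0]
    - [0, 0.06, 0, 0]

```text
clock: 46.1
tool_pos: [0.4471, -0.0995, 0.1973]
ee_rot: [[0.999, 0.037, -0.0], [0.037, -0.999, 0.001], [-0.0, -0.001, -1.0]]
force: [0.1, -0.1, 1.1]
width: 0.8
grasp_force: 0.0
```

```bash
python3 - <<'E'
from h import *
np.set_printoptions(precision=4,suppress=True)
o=[]
for n,(x,y,w,h) in(("top",(178,165,100,75)),("scene",(155,175,120,90))):
    I=optics.camera(n); cv2.imwrite(f"pics/{n}5.png",I); o.append(cv2.resize(I[y:y+h,x:x+w],(400,300),interpolation=cv2.INTER_CUBIC))
cv2.imwrite("pics/c5.png",np.hstack(o)); plan([])
E
```

```text
cur [ 0.4471 -0.0994  0.1973  2.1415] F [-0.2  0.2  0.4] w 0.8 g 0.0 t 46.2
end [ 0.4471 -0.0994  0.1973  2.1415]
```

View pics/c5.png

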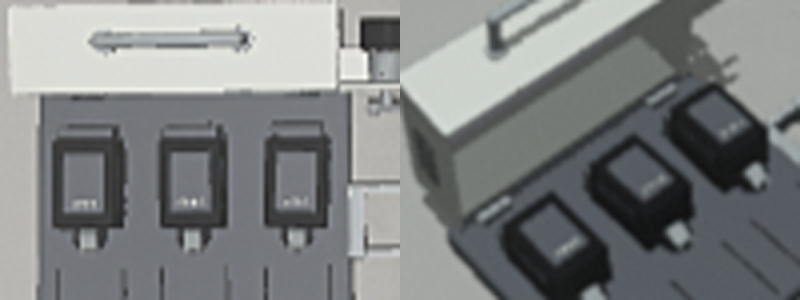

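All three packs sit against their end stops, pawls visible before each (top crop 88,238 / 192,240 / 296,238). Quick numeric check, plus plan to the handle.

```bash
python3 - <<'E'
from h import *
np.set_printoptions(precision=4,suppress=True)
A=np.radians(2); Rm=np.array([[np.cos(A),np.sin(A)],[-np.sin(A),np.cos(A)]])
T=cv2.imread("pics/top5.png"); c=lambda x,y:((x+.5)/4-.5+178,(y+.5)/4-.5+165)
for a,b in((58,118),(165,222),(272,325)):
    L,o=edge(T,"top",c(a,228),c(b,228),.084,r=2); M,_=edge(T,"top",c(a+10,238-30+2),c(b-10,238-30+2),.084,r=2)
    print("front edge station",Rm@(L[2:]-O),"label edge",Rm@(M[2:]-O))
h=st(.125+.008+.0035,0)
plan([(.5,.0,.30,30),(.57,.12,.31,60),(*h,.31,92),(*h,.2415,92)])
E
```

```text
front edge station [-0.0046  0.087 ] label edge [0.0111 0.0879]
front edge station [-0.0053 -0.0065] label edge [ 0.0118 -0.0023]
front edge station [-0.0063 -0.0993] label edge [ 0.0105 -0.0962]
cur [ 0.4471 -0.0994  0.1973  2.1415] F [-0.2  0.2  0.4] w 0.8 g 0.0 t 46.2
[np.float64(0.0566), np.float64(-0.0974), np.float64(-0.1027), np.float64(-27.9)]
[np.float64(0.1206), np.float64(-0.0689), np.float64(-0.01), np.float64(-30.0)]
[np.float64(0.1096), np.float64(0.0353), np.float64(-0.0), np.float64(-32.0)]
[np.float64(0.0), np.float64(0.0), np.float64(0.0685), np.float64(-0.0)]
end [ 0.6554  0.1973  0.2415 92.    ]
```

```bash
python3 - <<'E'
from h import *
T=cv2.imread("pics/top5.png"); c=lambda x,y:((x+.5)/4-.5+178,(y+.5)/4-.5+165)
print(ray("top",[c(105,40),c(170,39.5),c(235,39)],.239))
E
```

```text
[[0.65824251 0.24673824 0.239     ]
 [0.6597372  0.19549829 0.239     ]
 [0.66123093 0.14429084 0.239     ]]
```

Emit:
play_rows:
  deltas:
    - [0.01, -0.02, -0.04, -8]
    - [0.03, -0.05, -0.08, -16]
    - [0.057, -0.097, -0.103, -24]
    - [0.057, -0.097, -0.103, -28]
    - [0.057, -0.097, -0.103, -28]
  jaw: 0.4
  force: 25

```text
clock: 46.7
tool_pos: [0.5019, 0.0009, 0.302]
ee_rot: [[0.863, 0.505, 0.003], [0.505, -0.863, 0.0], [0.002, 0.001, -1.0]]
force: [-0.6, -0.7, 0.5]
width: 0.401
grasp_force: 0.0
```

Emit:
play_rows:
  deltas:
    - [0.03, -0.02, -0.01, -8]
    - [0.07, -0.04, -0.01, -16]
    - [0.1, -0.06, -0.01, -24]
    - [0.12, -0.069, -0.01, -30]
    - [0.12, -0.069, -0.01, -30]

```text
clock: 47.2
tool_pos: [0.5699, 0.1197, 0.3087]
ee_rot: [[0.498, 0.867, -0.003], [0.867, -0.498, -0.0], [-0.001, -0.002, -1.0]]
force: [0.2, 0.2, 0.2]
width: 0.4
grasp_force: 0.0
```

Emit:
play_rows:
  deltas:
    - [0.03, 0.01, 0, -8]
    - [0.07, 0.02, 0, -16]
    - [0.1, 0.03, 0, -24]
    - [0.11, 0.035, 0, -32]
    - [0.11, 0.035, 0, -32]

```text
clock: 47.7
tool_pos: [0.6552, 0.1952, 0.3088]
ee_rot: [[-0.033, 0.999, -0.002], [0.999, 0.033, -0.001], [-0.001, -0.003, -1.0]]
force: [-0.7, -0.2, -0.5]
width: 0.398
grasp_force: 0.0
```

Emit:
play_rows:
  deltas:
    - [0, 0, 0, 0]
    - [0, 0, 0, 0]
    - [0, 0, 0, 0]
    - [0, 0, 0, 0]
    - [0, 0, 0, 0]

```text
clock: 48.2
tool_pos: [0.655, 0.1954, 0.311]
ee_rot: [[-0.034, 0.999, 0.0], [0.999, 0.034, 0.0], [0.0, 0.0, -1.0]]
force: [0.2, 0.2, -0.6]
width: 0.403
grasp_force: 0.0
```

Emit:
play_rows:
  deltas:
    - [0, 0.002, 0.02, 0]
    - [0, 0.002, 0.045, 0]
    - [0, 0.002, 0.062, 0]
    - [0, 0.002, 0.07, 0]
    - [0, 0.002, 0.07, 0]

```text
clock: 48.7
tool_pos: [0.6563, 0.1956, 0.2387]
ee_rot: [[-0.035, 0.999, -0.003], [0.999, 0.035, -0.001], [-0.001, -0.003, -1.0]]
force: [0.7, -0.1, -0.3]
width: 0.404
grasp_force: 0.0
```

Emit:
play_rows:
  deltas:
    - [0, 0, 0, 0]
    - [0, 0, 0, 0]
    - [0, 0, 0, 0]
    - [0, 0, 0, 0]
    - [0, 0, 0, 0]
  jaw: 0

```text
clock: 49.2
tool_pos: [0.658, 0.196, 0.2419]
ee_rot: [[-0.035, 0.999, 0.003], [0.999, 0.035, 0.001], [0.001, 0.003, -1.0]]
force: [0.8, 0.3, 3.1]
width: 0.112
grasp_force: 25.0
```

```bash
python3 - <<'E'
from h import *
plan([])
b=lambda t:np.array([-.203*np.cos(t)+.043*np.sin(t), .203*np.sin(t)+.043*np.cos(t)])
x=(env.sense()["tool_pos"][:2]-O)@[np.cos(np.radians(2)),np.sin(np.radians(2))]-.125
t0=np.pi/2-np.arccos(np.clip(-x/.2075,-1,1))*0 if 0 else np.arctan2(.043,.203); t0=np.arccos(-x/.2075)-t0; print("theta",t0)
t=np.linspace(t0,0.0,36)
for c in range(7):
    print([[0,*(round(float(v),3) for v in (b(t[5*c+k])-b(t[5*c]))*[1,-1]),0] for k in range(1,6)], (b(t[5*c+5])+[.6439,.033]).round(3))
E
```

```text
cur [ 0.658   0.196   0.2419 92.0164] F [0.8 0.3 3.1] w 0.112 g 25.0 t 49.2
end [ 0.658   0.196   0.2419 92.0164]
theta 1.429950754794468
[[0, -0.008, -0.0, 0], [0, -0.017, -0.0, 0], [0, -0.025, -0.0, 0], [0, -0.034, 0.0, 0], [0, -0.042, 0.001, 0]] [0.616 0.239]
[[0, -0.008, 0.001, 0], [0, -0.017, 0.003, 0], [0, -0.025, 0.005, 0], [0, -0.033, 0.007, 0], [0, -0.041, 0.01, 0]] [0.575 0.229]
[[0, -0.008, 0.003, 0], [0, -0.016, 0.006, 0], [0, -0.023, 0.01, 0], [0, -0.031, 0.014, 0], [0, -0.038, 0.018, 0]] [0.536 0.21 ]
[[0, -0.007, 0.005, 0], [0, -0.014, 0.009, 0], [0, -0.021, 0.014, 0], [0, -0.027, 0.02, 0], [0, -0.034, 0.026, 0]] [0.503 0.185]
[[0, -0.006, 0.006, 0], [0, -0.012, 0.012, 0], [0, -0.018, 0.018, 0], [0, -0.023, 0.025, 0], [0, -0.028, 0.032, 0]] [0.475 0.153]
[[0, -0.005, 0.007, 0], [0, -0.009, 0.014, 0], [0, -0.013, 0.022, 0], [0, -0.017, 0.029, 0], [0, -0.021, 0.037, 0]] [0.454 0.116]
[[0, -0.003, 0.008, 0], [0, -0.006, 0.016, 0], [0, -0.009, 0.024, 0], [0, -0.011, 0.032, 0], [0, -0.013, 0.04, 0]] [0.441 0.076]
```

Emit:
play_rows:
  deltas:
    - [0, -0.008, 0, 0]
    - [0, -0.017, 0, 0]
    - [0, -0.025, 0, 0]
    - [0, -0.034, 0, 0]
    - [0, -0.042, 0.001, 0]

```text
clock: 49.7
tool_pos: [0.6144, 0.1945, 0.2397]
ee_rot: [[-0.035, 0.999, 0.0], [0.999, 0.035, 0.0], [0.0, 0.0, -1.0]]
force: [1.2, 0.9, 3.9]
width: 0.116
grasp_force: 25.0
```

Emit:
play_rows:
  deltas:
    - [0, -0.008, 0.001, 0]
    - [0, -0.017, 0.003, 0]
    - [0, -0.025, 0.005, 0]
    - [0, -0.033, 0.007, 0]
    - [0, -0.041, 0.01, 0]

```text
clock: 50.2
tool_pos: [0.5734, 0.1931, 0.2291]
ee_rot: [[-0.035, 0.999, -0.0], [0.999, 0.035, 0.0], [0.0, -0.0, -1.0]]
force: [0.4, 1.5, 1.8]
width: 0.112
grasp_force: 25.0
```

Emit:
play_rows:
  deltas:
    - [0, -0.008, 0.003, 0]
    - [0, -0.016, 0.006, 0]
    - [0, -0.023, 0.01, 0]
    - [0, -0.031, 0.014, 0]
    - [0, -0.038, 0.018, 0]

```text
clock: 50.7
tool_pos: [0.5356, 0.1917, 0.2111]
ee_rot: [[-0.035, 0.999, -0.0], [0.999, 0.035, 0.0], [0.0, -0.0, -1.0]]
force: [1.5, 3.1, 0.4]
width: 0.111
grasp_force: 25.0
```

Emit:
play_rows:
  deltas:
    - [0, -0.007, 0.005, 0]
    - [0, -0.014, 0.009, 0]
    - [0, -0.021, 0.014, 0]
    - [0, -0.027, 0.02, 0]
    - [0, -0.034, 0.026, 0]

```text
clock: 51.2
tool_pos: [0.5017, 0.1904, 0.1851]
ee_rot: [[-0.035, 0.999, -0.0], [0.999, 0.035, 0.0], [0.0, -0.0, -1.0]]
force: [0.4, 3.1, 1.4]
width: 0.116
grasp_force: 25.0
```

Emit:
play_rows:
  deltas:
    - [0, -0.006, 0.006, 0]
    - [0, -0.012, 0.012, 0]
    - [0, -0.018, 0.018, 0]
    - [0, -0.023, 0.025, 0]
    - [0, -0.028, 0.032, 0]

```text
clock: 51.7
tool_pos: [0.4738, 0.1894, 0.1529]
ee_rot: [[-0.035, 0.999, -0.0], [0.999, 0.035, -0.0], [-0.0, -0.0, -1.0]]
force: [0.7, 3.4, -0.0]
width: 0.112
grasp_force: 25.0
```

Emit:
play_rows:
  deltas:
    - [0, -0.005, 0.007, 0]
    - [0, -0.009, 0.014, 0]
    - [0, -0.013, 0.022, 0]
    - [0, -0.017, 0.029, 0]
    - [0, -0.021, 0.037, 0]

```text
clock: 52.2
tool_pos: [0.4533, 0.1886, 0.116]
ee_rot: [[-0.035, 0.999, 0.001], [0.999, 0.035, -0.0], [-0.0, 0.001, -1.0]]
force: [1.3, 3.5, 0.1]
width: 0.115
grasp_force: 25.0
```

Emit:
play_rows:
  deltas:
    - [0, -0.003, 0.008, 0]
    - [0, -0.006, 0.016, 0]
    - [0, -0.009, 0.024, 0]
    - [0, -0.011, 0.032, 0]
    - [0, -0.013, 0.037, 0]

```text
clock: 52.7
tool_pos: [0.4411, 0.1882, 0.079]
ee_rot: [[-0.035, 0.999, 0.002], [0.999, 0.035, 0.0], [-0.0, 0.002, -1.0]]
force: [4.9, 2.6, -0.7]
width: 0.112
grasp_force: 25.0
```

Emit:
play_rows:
  deltas:
    - [0, -0.001, 0.001, 0]
    - [0, -0.001, 0.002, 0]
    - [0, -0.001, 0.003, 0]
    - [0, -0.001, 0.004, 0]
    - [0, -0.001, 0.004, 0]

```text
clock: 53.2
tool_pos: [0.4407, 0.1882, 0.0768]
ee_rot: [[-0.035, 0.999, 0.002], [0.999, 0.035, -0.0], [-0.0, 0.002, -1.0]]
force: [2.4, 0.0, 6.2]
width: 0.111
grasp_force: 25.0
```

Emit:
play_rows:
  deltas:
    - [0, 0, 0, 0]
    - [0, 0, 0, 0]
    - [0, 0, 0, 0]
    - [0, 0, 0, 0]
    - [0, 0, 0, 0]
  jaw: 0.35

```text
clock: 53.7
tool_pos: [0.4388, 0.188, 0.0751]
ee_rot: [[-0.035, 0.999, -0.001], [0.999, 0.035, -0.0], [-0.0, -0.001, -1.0]]
force: [-0.0, 0.2, -0.5]
width: 0.352
grasp_force: 0.0
```

Emit:
play_rows:
  deltas:
    - [0, 0, -0.03, 0]
    - [0, 0, -0.07, 0]
    - [0, 0, -0.11, 0]
    - [0, 0, -0.11, 0]
    - [0, 0, -0.11, 0]

```text
clock: 54.2
tool_pos: [0.44, 0.1884, 0.1866]
ee_rot: [[-0.035, 0.999, 0.002], [0.999, 0.035, 0.001], [0.001, 0.002, -1.0]]
force: [-0.3, 0.3, -0.1]
width: 0.351
grasp_force: 0.0
```

```bash
python3 - <<'E'
from h import *
np.set_printoptions(precision=4,suppress=True)
k=np.array([.527,.018])
plan([(*k,.186,92+45),(*k,.11,137),(*k,.081,137)])
T=optics.camera("top"); cv2.imwrite("pics/top6.png",T)
x0,y0,s=178,175,3.5; c=lambda x,y:((x+.5)/s-.5+x0,(y+.5)/s-.5+y0)
print("hood F/B now",[edge(T,"top",c(*p),c(*q),.105,r=3)[0][2:] for p,q in(((230,194),(290,193)),((40,32),(150,34)))])
J=T[208:230,264:286].astype(int); m=((J.max(2)<110)).astype(np.uint8); n,l,st_,ce=cv2.connectedComponentsWithStats(m)
print([(ce[i]+[264,208],st_[i][4],ray("top",ce[i]+[264,208],.092)[0]) for i in range(1,n) if st_[i][4]>15])
E
```

```text
cur [ 0.44    0.1884  0.1866 92.0189] F [-0.3  0.3 -0.1] w 0.351 g 0.0 t 54.2
[np.float64(-0.0867), np.float64(0.0405), np.float64(0.0003), np.float64(-22.5)]
[np.float64(-0.0956), np.float64(0.0042), np.float64(0.0003), np.float64(-22.5)]
[np.float64(0.0), np.float64(0.0), np.float64(0.076), np.float64(-0.0)]
[np.float64(0.0), np.float64(0.0), np.float64(0.029), np.float64(-0.0)]
end [  0.527   0.018   0.081 137.   ]
hood F/B now [array([0.4879, 0.0928], dtype=float32), array([0.6437, 0.2609], dtype=float32)]
[(array([274.12  , 219.0933]), np.int32(75), array([0.527 , 0.0181, 0.092 ]))]
```

Emit:
play_rows:
  deltas:
    - [-0.03, 0.02, 0, -8]
    - [-0.06, 0.03, 0, -16]
    - [-0.087, 0.04, 0, -22.5]
    - [-0.087, 0.04, 0, -22.5]
    - [-0.087, 0.04, 0, -22.5]
  jaw: 0.58
  force: 40

```text
clock: 54.75
tool_pos: [0.4811, 0.1022, 0.1835]
ee_rot: [[-0.412, 0.911, -0.004], [0.911, 0.412, -0.0], [0.002, -0.004, -1.0]]
force: [0.5, 0.1, 0.5]
width: 0.58
grasp_force: 0.0
```

Emit:
play_rows:
  deltas:
    - [-0.04, 0.002, 0, -8]
    - [-0.08, 0.003, 0, -16]
    - [-0.095, 0.004, 0, -22.5]
    - [-0.095, 0.004, 0, -22.5]
    - [-0.095, 0.004, 0, -22.5]

```text
clock: 55.25
tool_pos: [0.5245, 0.0189, 0.1846]
ee_rot: [[-0.729, 0.684, -0.002], [0.684, 0.729, 0.001], [0.002, -0.001, -1.0]]
force: [0.4, -1.2, 0.4]
width: 0.582
grasp_force: 0.0
```

Emit:
play_rows:
  deltas:
    - [0, 0, 0.02, 0]
    - [0, 0, 0.05, 0]
    - [0, 0, 0.06, 0]
    - [0, 0, 0.06, 0]
    - [0, 0, 0.06, 0]

```text
clock: 55.75
tool_pos: [0.5255, 0.0186, 0.126]
ee_rot: [[-0.732, 0.682, 0.0], [0.682, 0.732, 0.0], [0.0, 0.0, -1.0]]
force: [0.9, 0.5, -0.2]
width: 0.575
grasp_force: 0.0
```

Emit:
play_rows:
  deltas:
    - [0, 0, 0, 0]
    - [0, 0, 0, 0]
    - [0, 0, 0, 0]
    - [0, 0, 0, 0]
    - [0, 0, 0, 0]

```text
clock: 56.25
tool_pos: [0.5256, 0.0178, 0.1258]
ee_rot: [[-0.731, 0.682, 0.0], [0.682, 0.731, 0.0], [-0.0, 0.0, -1.0]]
force: [-0.5, -0.1, 0.8]
width: 0.578
grasp_force: 0.0
```

```bash
python3 - <<'E'
from h import *
plan([(.526,.018,.082,137)])
E
```

```text
cur [5.256000e-01 1.780000e-02 1.258000e-01 1.370013e+02] F [-0.5 -0.1  0.8] w 0.578 g 0.0 t 56.2
[np.float64(-0.0001), np.float64(0.0004), np.float64(0.0438), np.float64(0.0)]
end [5.26e-01 1.80e-02 8.20e-02 1.37e+02]
```

Emit:
play_rows:
  deltas:
    - [0, 0, 0.01, 0]
    - [0, 0, 0.022, 0]
    - [0, 0, 0.034, 0]
    - [0, 0, 0.043, 0]
    - [0, 0, 0.043, 0]

```text
clock: 56.75
tool_pos: [0.5236, 0.0179, 0.08]
ee_rot: [[-0.732, 0.682, -0.004], [0.682, 0.732, 0.0], [0.003, -0.003, -1.0]]
force: [-0.6, 0.5, -0.8]
width: 0.579
grasp_force: 0.0
```

Emit:
play_rows:
  deltas:
    - [0, 0, 0, 0]
    - [0, 0, 0, 0]
    - [0, 0, 0, 0]
    - [0, 0, 0, 0]
    - [0, 0, 0, 0]
  jaw: 0

```text
clock: 57.25
tool_pos: [0.5255, 0.0181, 0.0823]
ee_rot: [[-0.732, 0.682, 0.0], [0.682, 0.732, 0.0], [0.0, 0.0, -1.0]]
force: [2.7, 3.7, -8.4]
width: 0.481
grasp_force: 40.0
```

Emit:
play_rows:
  deltas:
    - [0, 0, 0, 6]
    - [0, 0, 0, 12]
    - [0, 0, 0, 18]
    - [0, 0, 0, 24]
    - [0, 0, 0, 30]

```text
clock: 57.75
tool_pos: [0.5251, 0.0179, 0.0823]
ee_rot: [[-0.289, 0.957, -0.001], [0.957, 0.289, 0.0], [0.0, -0.001, -1.0]]
force: [1.5, 1.7, -6.9]
width: 0.477
grasp_force: 40.0
```

Emit:
play_rows:
  deltas:
    - [0, 0, 0, 6]
    - [0, 0, 0, 12]
    - [0, 0, 0, 18]
    - [0, 0, 0, 24]
    - [0, 0, 0, 30]

```text
clock: 58.25
tool_pos: [0.5245, 0.0179, 0.0823]
ee_rot: [[0.229, 0.973, -0.002], [0.973, -0.229, 0.0], [-0.0, -0.002, -1.0]]
force: [0.3, 1.1, -4.6]
width: 0.479
grasp_force: 40.0
```

Emit:
play_rows:
  deltas:
    - [0, 0, 0, 6]
    - [0, 0, 0, 12]
    - [0, 0, 0, 18]
    - [0, 0, 0, 24]
    - [0, 0, 0, 31]

```text
clock: 58.75
tool_pos: [0.5241, 0.0181, 0.0823]
ee_rot: [[0.698, 0.716, -0.003], [0.716, -0.698, 0.001], [-0.002, -0.003, -1.0]]
force: [-2.1, 1.9, -2.2]
width: 0.478
grasp_force: 40.0
```

Emit:
play_rows:
  deltas:
    - [0, 0, 0, 0]
    - [0, 0, 0, 0]
    - [0, 0, 0, 0]
    - [0, 0, 0, 0]
    - [0, 0, 0, 0]
  jaw: 0.57

```text
clock: 59.25
tool_pos: [0.5258, 0.0177, 0.0829]
ee_rot: [[0.694, 0.72, 0.001], [0.72, -0.694, -0.0], [0.0, 0.001, -1.0]]
force: [-0.6, -0.4, -0.2]
width: 0.567
grasp_force: 0.0
```

Emit:
play_rows:
  deltas:
    - [0, 0, -0.02, 0]
    - [0, 0, -0.06, 0]
    - [0, 0, -0.1, 0]
    - [0, 0, -0.105, 0]
    - [0, 0, -0.105, 0]

```text
clock: 59.75
tool_pos: [0.5268, 0.0178, 0.1895]
ee_rot: [[0.694, 0.72, 0.004], [0.72, -0.694, -0.0], [0.003, 0.003, -1.0]]
force: [-0.2, -0.1, -0.4]
width: 0.568
grasp_force: 0.0
```

```bash
python3 - <<'E'
from h import *
h=(.4405,.1885)
plan([(*h,.187,92),(*h,.11,92)])
E
```

```text
cur [5.26800e-01 1.78000e-02 1.89500e-01 4.60358e+01] F [-0.2 -0.1 -0.4] w 0.568 g 0.0 t 59.8
[np.float64(0.0315), np.float64(-0.0903), np.float64(0.0012), np.float64(-23.0)]
[np.float64(0.0642), np.float64(-0.0708), np.float64(0.0012), np.float64(-23.0)]
[np.float64(0.0), np.float64(0.0), np.float64(0.077), np.float64(-0.0)]
end [ 0.4405  0.1885  0.11   92.    ]
```

Emit:
play_rows:
  deltas:
    - [0.01, -0.04, 0, -8]
    - [0.03, -0.08, 0, -16]
    - [0.031, -0.09, 0, -23]
    - [0.031, -0.09, 0, -23]
    - [0.031, -0.09, 0, -23]
  jaw: 0.35

```text
clock: 60.25
tool_pos: [0.4814, 0.1024, 0.186]
ee_rot: [[0.36, 0.933, -0.002], [0.933, -0.36, -0.001], [-0.002, -0.002, -1.0]]
force: [0.8, -0.2, 1.0]
width: 0.349
grasp_force: 0.0
```

Emit:
play_rows:
  deltas:
    - [0.03, -0.03, 0, -8]
    - [0.06, -0.06, 0, -16]
    - [0.064, -0.071, 0, -23]
    - [0.064, -0.071, 0, -23]
    - [0.064, -0.071, 0, -23]

```text
clock: 60.75
tool_pos: [0.4393, 0.187, 0.1871]
ee_rot: [[-0.031, 1.0, -0.0], [1.0, 0.031, -0.001], [-0.001, -0.0, -1.0]]
force: [0.6, -0.5, -0.4]
width: 0.348
grasp_force: 0.0
```

Emit:
play_rows:
  deltas:
    - [0, 0, 0.02, 0]
    - [0, 0, 0.05, 0]
    - [0, 0, 0.07, 0]
    - [0, 0, 0.07, 0]
    - [0, 0, 0.07, 0]

```text
clock: 61.25
tool_pos: [0.4394, 0.1868, 0.1175]
ee_rot: [[-0.032, 0.999, -0.001], [0.999, 0.032, -0.001], [-0.0, -0.001, -1.0]]
force: [-0.2, 0.4, 0.2]
width: 0.354
grasp_force: 0.0
```

```bash
python3 - <<'E'
from h import *
plan([(.4405,.1885,.0755,92)])
E
```

```text
cur [ 0.4394  0.1868  0.1175 91.8206] F [-0.2  0.4  0.2] w 0.354 g 0.0 t 61.2
[np.float64(0.0016), np.float64(0.0011), np.float64(0.042), np.float64(-0.2)]
end [4.405e-01 1.885e-01 7.550e-02 9.200e+01]
```

Emit:
play_rows:
  deltas:
    - [0.001, 0.001, 0.012, 0]
    - [0.001, 0.001, 0.028, 0]
    - [0.001, 0.001, 0.04, 0]
    - [0.001, 0.001, 0.042, 0]
    - [0.001, 0.001, 0.042, 0]

```text
clock: 61.75
tool_pos: [0.4397, 0.1888, 0.0753]
ee_rot: [[-0.035, 0.999, -0.001], [0.999, 0.035, -0.0], [-0.0, -0.001, -1.0]]
force: [-0.0, 0.3, 1.0]
width: 0.351
grasp_force: 0.0
```

Emit:
play_rows:
  deltas:
    - [0, 0, 0, 0]
    - [0, 0, 0, 0]
    - [0, 0, 0, 0]
    - [0, 0, 0, 0]
    - [0, 0, 0, 0]
  jaw: 0
  force: 50

```text
clock: 62.25
tool_pos: [0.4407, 0.1891, 0.0762]
ee_rot: [[-0.035, 0.999, 0.002], [0.999, 0.035, 0.001], [0.0, 0.002, -1.0]]
force: [1.9, 0.5, 1.6]
width: 0.105
grasp_force: 50.0
```

Emit:
play_rows:
  deltas:
    - [0, 0, -0.001, 0]
    - [0, 0, -0.002, 0]
    - [0, 0.0005, -0.003, 0]
    - [0, 0.0005, -0.004, 0]
    - [0, 0.0005, -0.005, 0]

```text
clock: 62.75
tool_pos: [0.4416, 0.1892, 0.0807]
ee_rot: [[-0.035, 0.999, 0.003], [0.999, 0.035, 0.001], [0.001, 0.003, -1.0]]
force: [6.8, 1.8, -5.8]
width: 0.106
grasp_force: 50.0
```

Emit:
play_rows:
  deltas:
    - [0, 0, -0.0005, 0]
    - [0, 0, -0.001, 0]
    - [0, 0, -0.001, 0]
    - [0, 0, -0.001, 0]
    - [0, 0, -0.001, 0]

```text
clock: 63.25
tool_pos: [0.4419, 0.1892, 0.0818]
ee_rot: [[-0.035, 0.999, 0.003], [0.999, 0.035, 0.001], [0.001, 0.003, -1.0]]
force: [6.5, 0.7, -4.5]
width: 0.106
grasp_force: 50.0
```

Emit:
play_rows:
  deltas:
    - [0, 0, -0.0005, 0]
    - [0, 0, -0.001, 0]
    - [0, 0, -0.0015, 0]
    - [0, 0, -0.0015, 0]
    - [0, 0, -0.0015, 0]

```text
clock: 63.75
tool_pos: [0.4423, 0.1892, 0.0834]
ee_rot: [[-0.035, 0.999, 0.004], [0.999, 0.035, 0.001], [0.001, 0.004, -1.0]]
force: [8.0, 0.3, -5.3]
width: 0.107
grasp_force: 50.0
```

Emit:
play_rows:
  deltas:
    - [0, 0, -0.0005, 0]
    - [0, 0, -0.001, 0]
    - [0, 0, -0.001, 0]
    - [0, 0, -0.001, 0]
    - [0, 0, -0.001, 0]

```text
clock: 64.25
tool_pos: [0.4425, 0.1892, 0.0845]
ee_rot: [[-0.035, 0.999, 0.005], [0.999, 0.035, 0.001], [0.001, 0.005, -1.0]]
force: [8.5, 0.2, -5.7]
width: 0.113
grasp_force: 50.0
```

Emit:
play_rows:
  deltas:
    - [0, 0, -0.001, 0]
    - [0, 0, -0.0015, 0]
    - [0, 0, -0.002, 0]
    - [0, 0, -0.002, 0]
    - [0, 0, -0.002, 0]

```text
clock: 64.75
tool_pos: [0.443, 0.1892, 0.0866]
ee_rot: [[-0.035, 0.999, 0.006], [0.999, 0.035, 0.001], [0.001, 0.006, -1.0]]
force: [10.6, 0.5, -6.7]
width: 0.106
grasp_force: 50.0
```

Not locked: the handle rose over 10 mm at 6 N. I'll shut it again and give the knob an eighth turn more.

Emit:
play_rows:
  deltas:
    - [0, -0.001, 0.003, 0]
    - [0, -0.002, 0.006, 0]
    - [0, -0.002, 0.009, 0]
    - [0, -0.003, 0.0115, 0]
    - [0, -0.003, 0.0125, 0]

```text
clock: 65.25
tool_pos: [0.4407, 0.1892, 0.0761]
ee_rot: [[-0.036, 0.999, 0.006], [0.999, 0.036, 0.001], [0.001, 0.006, -1.0]]
force: [1.6, -3.4, 13.3]
width: 0.107
grasp_force: 50.0
```

Emit:
play_rows:
  deltas:
    - [0, 0, 0, 0]
    - [0, 0, 0, 0]
    - [0, 0, 0, 0]
    - [0, 0, 0, 0]
    - [0, 0, 0, 0]
  jaw: 0.35

```text
clock: 65.75
tool_pos: [0.4367, 0.1887, 0.0731]
ee_rot: [[-0.035, 0.999, -0.001], [0.999, 0.035, -0.0], [-0.0, -0.001, -1.0]]
force: [0.1, 0.3, 0.5]
width: 0.349
grasp_force: 0.0
```

Emit:
play_rows:
  deltas:
    - [0, 0, -0.03, 0]
    - [0, 0, -0.07, 0]
    - [0, 0, -0.11, 0]
    - [0, 0, -0.11, 0]
    - [0, 0, -0.11, 0]

```text
clock: 66.25
tool_pos: [0.4379, 0.1891, 0.1846]
ee_rot: [[-0.035, 0.999, 0.002], [0.999, 0.035, 0.001], [0.001, 0.002, -1.0]]
force: [0.1, 0.6, 0.1]
width: 0.349
grasp_force: 0.0
```

```bash
python3 - <<'E'
from h import *
np.set_printoptions(precision=4,suppress=True)
plan([(.5258,.018,.186,122),(.5258,.018,.081,122)])
T=optics.camera("top"); cv2.imwrite("pics/top7.png",T); S=optics.camera("scene"); cv2.imwrite("pics/scene7.png",S)
cv2.imwrite("pics/c7.png",np.hstack([cv2.resize(T[195:240,245:305],(400,300),interpolation=cv2.INTER_CUBIC),cv2.resize(S[180:240,250:330],(400,300),interpolation=cv2.INTER_CUBIC)]))
E
```

```text
cur [ 0.4379  0.1891  0.1846 92.0237] F [0.1 0.6 0.1] w 0.349 g 0.0 t 66.2
[np.float64(-0.1741), np.float64(0.0818), np.float64(-0.0014), np.float64(-30.0)]
[np.float64(0.0), np.float64(0.0), np.float64(0.105), np.float64(-0.0)]
end [  0.5258   0.018    0.081  122.    ]
```

View pics/c7.png

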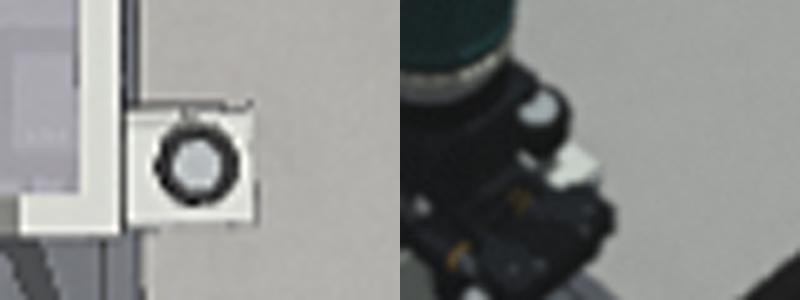

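Knob ring at crop (197,163), hood shut, pose unchanged. Next, an extra 45° turn.

Emit:
play_rows:
  deltas:
    - [-0.04, 0.02, 0, -8]
    - [-0.08, 0.04, 0, -16]
    - [-0.12, 0.06, 0, -24]
    - [-0.16, 0.075, 0, -30]
    - [-0.174, 0.082, 0, -30]
  jaw: 0.58
  force: 55

```text
clock: 66.85
tool_pos: [0.5252, 0.0145, 0.1812]
ee_rot: [[-0.529, 0.848, -0.004], [0.848, 0.529, -0.001], [0.001, -0.004, -1.0]]
force: [0.0, 0.1, 1.0]
width: 0.58
grasp_force: 0.0
```

Emit:
play_rows:
  deltas:
    - [0, 0, 0, 0]
    - [0, 0, 0.02, 0]
    - [0, 0, 0.05, 0]
    - [0, 0, 0.06, 0]
    - [0, 0, 0.06, 0]

```text
clock: 67.35
tool_pos: [0.5225, 0.019, 0.1208]
ee_rot: [[-0.531, 0.848, -0.006], [0.848, 0.531, 0.0], [0.004, -0.005, -1.0]]
force: [0.2, 0.2, 0.1]
width: 0.58
grasp_force: 0.0
```

Emit:
play_rows:
  deltas:
    - [0, 0, 0, 0]
    - [0, 0, 0, 0]
    - [0, 0, 0, 0]
    - [0, 0, 0, 0]
    - [0, 0, 0, 0]

```text
clock: 67.85
tool_pos: [0.5258, 0.0177, 0.1242]
ee_rot: [[-0.53, 0.848, 0.001], [0.848, 0.53, -0.0], [-0.001, 0.001, -1.0]]
force: [-0.4, 0.8, 0.3]
width: 0.58
grasp_force: 0.0
```

```bash
python3 - <<'E'
from h import *
plan([(.5258,.018,.080,122)])
E
```

```text
cur [5.258000e-01 1.770000e-02 1.242000e-01 1.220073e+02] F [-0.4  0.8  0.3] w 0.58 g 0.0 t 67.8
[np.float64(0.0002), np.float64(0.0001), np.float64(0.0442), np.float64(0.0)]
end [5.258e-01 1.800e-02 8.000e-02 1.220e+02]
```

Emit:
play_rows:
  deltas:
    - [0, 0, 0.01, 0]
    - [0, 0, 0.022, 0]
    - [0, 0, 0.034, 0]
    - [0, 0, 0.044, 0]
    - [0, 0, 0.044, 0]

```text
clock: 68.35
tool_pos: [0.5233, 0.0178, 0.0769]
ee_rot: [[-0.53, 0.848, -0.005], [0.848, 0.53, 0.0], [0.003, -0.004, -1.0]]
force: [-1.1, 0.7, -0.1]
width: 0.581
grasp_force: 0.0
```

Emit:
play_rows:
  deltas:
    - [0, 0, 0, 0]
    - [0, 0, 0, 0]
    - [0, 0, 0, 0]
    - [0, 0, 0, 0]
    - [0, 0, 0, 0]
  jaw: 0

```text
clock: 68.85
tool_pos: [0.5254, 0.0179, 0.0793]
ee_rot: [[-0.53, 0.848, 0.0], [0.848, 0.53, 0.0], [0.0, 0.0, -1.0]]
force: [3.0, 1.6, -7.1]
width: 0.475
grasp_force: 55.0
```

Emit:
play_rows:
  deltas:
    - [0, 0, 0, 5]
    - [0, 0, 0, 10]
    - [0, 0, 0, 15]
    - [0, 0, 0, 20]
    - [0, 0, 0, 24]

```text
clock: 69.35
tool_pos: [0.525, 0.0178, 0.0793]
ee_rot: [[-0.136, 0.991, -0.001], [0.991, 0.136, -0.0], [0.0, -0.001, -1.0]]
force: [1.3, 0.3, -6.2]
width: 0.476
grasp_force: 55.0
```

```bash
python3 - <<'E'
from h import *
plan([]); print(env.sense()["moment"])
E
```

```text
cur [5.25000e-01 1.78000e-02 7.93000e-02 9.78347e+01] F [ 1.3  0.3 -6.2] w 0.476 g 55.0 t 69.3
end [5.25000e-01 1.78000e-02 7.93000e-02 9.78347e+01]
[ 0.0158815  -0.11936392  0.03091615]
```

Emit:
play_rows:
  deltas:
    - [0, 0, 0, 5]
    - [0, 0, 0, 10]
    - [0, 0, 0, 15]
    - [0, 0, 0, 20]
    - [0, 0, 0, 23]

```text
clock: 69.85
tool_pos: [0.5245, 0.0178, 0.0793]
ee_rot: [[0.261, 0.965, -0.002], [0.965, -0.261, 0.0], [-0.0, -0.002, -1.0]]
force: [0.7, 1.0, -5.0]
width: 0.475
grasp_force: 55.0
```

```bash
python3 - <<'E'
from h import *
plan([]); print(env.sense()["moment"])
E
```

```text
cur [5.24500e-01 1.78000e-02 7.93000e-02 7.48518e+01] F [ 0.7  1.  -5. ] w 0.475 g 55.0 t 69.8
end [5.24500e-01 1.78000e-02 7.93000e-02 7.48518e+01]
[0.11419969 0.09882229 0.00493538]
```

Emit:
play_rows:
  deltas:
    - [0, 0, 0, 0]
    - [0, 0, 0, 0]
    - [0, 0, 0, 0]
    - [0, 0, 0, 0]
    - [0, 0, 0, 0]
  jaw: 0.57

```text
clock: 70.35
tool_pos: [0.5257, 0.0178, 0.0799]
ee_rot: [[0.258, 0.966, 0.001], [0.966, -0.258, -0.0], [0.0, 0.001, -1.0]]
force: [-0.0, 0.7, 0.6]
width: 0.567
grasp_force: 0.0
```

Emit:
play_rows:
  deltas:
    - [0, 0, -0.02, 0]
    - [0, 0, -0.06, 0]
    - [0, 0, -0.1, 0]
    - [0, 0, -0.105, 0]
    - [0, 0, -0.105, 0]

```text
clock: 70.85
tool_pos: [0.5267, 0.0178, 0.1865]
ee_rot: [[0.258, 0.966, 0.004], [0.966, -0.258, -0.0], [0.001, 0.004, -1.0]]
force: [0.4, 0.2, 0.2]
width: 0.571
grasp_force: 0.0
```

```bash
python3 - <<'E'
from h import *
plan([(.44,.1885,.187,92),(.44,.1885,.11,92)])
E
```

```text
cur [5.26700e-01 1.78000e-02 1.86500e-01 7.50237e+01] F [0.4 0.2 0.2] w 0.571 g 0.0 t 70.8
[np.float64(0.1425), np.float64(-0.1279), np.float64(-0.0005), np.float64(-17.0)]
[np.float64(0.0), np.float64(0.0), np.float64(0.077), np.float64(-0.0)]
end [ 0.44    0.1885  0.11   92.    ]
```

Emit:
play_rows:
  deltas:
    - [0.03, -0.03, 0, -4]
    - [0.06, -0.06, 0, -10]
    - [0.1, -0.09, 0, -17]
    - [0.13, -0.12, 0, -17]
    - [0.1425, -0.128, 0, -17]
  jaw: 0.35

```text
clock: 71.35
tool_pos: [0.4349, 0.1904, 0.1819]
ee_rot: [[-0.038, 0.999, -0.005], [0.999, 0.038, -0.001], [-0.001, -0.005, -1.0]]
force: [0.4, -0.9, 0.4]
width: 0.349
grasp_force: 0.0
```

Emit:
play_rows:
  deltas:
    - [0, 0, 0, 0]
    - [0, 0, 0.02, 0]
    - [0, 0, 0.05, 0]
    - [0, 0, 0.067, 0]
    - [0, 0, 0.067, 0]

```text
clock: 71.85
tool_pos: [0.4358, 0.1863, 0.1134]
ee_rot: [[-0.034, 0.999, -0.008], [0.999, 0.034, -0.003], [-0.003, -0.008, -1.0]]
force: [-0.2, -0.4, 0.4]
width: 0.35
grasp_force: 0.0
```

Emit:
play_rows:
  deltas:
    - [0, 0, 0, 0]
    - [0, 0, 0, 0]
    - [0, 0, 0, 0]
    - [0, 0, 0, 0]
    - [0, 0, 0, 0]

```text
clock: 72.35
tool_pos: [0.4391, 0.1887, 0.1183]
ee_rot: [[-0.035, 0.999, 0.001], [0.999, 0.035, 0.0], [0.0, 0.001, -1.0]]
force: [-0.3, -0.8, 0.6]
width: 0.353
grasp_force: 0.0
```

```bash
python3 - <<'E'
from h import *
plan([(.4405,.1885,.0755,92)])
E
```

```text
cur [ 0.4391  0.1887  0.1183 92.0189] F [-0.3 -0.8  0.6] w 0.353 g 0.0 t 72.3
[np.float64(-0.0003), np.float64(0.0014), np.float64(0.0428), np.float64(0.0)]
end [4.405e-01 1.885e-01 7.550e-02 9.200e+01]
```

Emit:
play_rows:
  deltas:
    - [0, 0.0015, 0.012, 0]
    - [0, 0.0015, 0.028, 0]
    - [0, 0.0015, 0.04, 0]
    - [0, 0.0015, 0.043, 0]
    - [0, 0.0015, 0.043, 0]

```text
clock: 72.85
tool_pos: [0.4393, 0.1883, 0.0735]
ee_rot: [[-0.035, 0.999, -0.002], [0.999, 0.035, -0.001], [-0.001, -0.002, -1.0]]
force: [0.8, -0.2, 0.4]
width: 0.349
grasp_force: 0.0
```

Emit:
play_rows:
  deltas:
    - [0, 0, 0, 0]
    - [0, 0, 0, 0]
    - [0, 0, 0, 0]
    - [0, 0, 0, 0]
    - [0, 0, 0, 0]
  jaw: 0

```text
clock: 73.35
tool_pos: [0.4407, 0.1888, 0.0752]
ee_rot: [[-0.035, 0.999, 0.001], [0.999, 0.035, 0.001], [0.0, 0.001, -1.0]]
force: [0.5, 0.8, 2.6]
width: 0.106
grasp_force: 55.0
```

Emit:
play_rows:
  deltas:
    - [0, 0, -0.001, 0]
    - [0, 0, -0.002, 0]
    - [0, 0.0005, -0.003, 0]
    - [0, 0.0005, -0.004, 0]
    - [0, 0.0005, -0.005, 0]

```text
clock: 73.85
tool_pos: [0.4416, 0.1888, 0.0798]
ee_rot: [[-0.035, 0.999, 0.002], [0.999, 0.035, 0.001], [0.0, 0.002, -1.0]]
force: [6.3, 1.0, -5.9]
width: 0.105
grasp_force: 55.0
```

Emit:
play_rows:
  deltas:
    - [0, 0, -0.0005, 0]
    - [0, 0, -0.001, 0]
    - [0, 0, -0.0015, 0]
    - [0, 0, -0.002, 0]
    - [0, 0, -0.002, 0]

```text
clock: 74.35
tool_pos: [0.4422, 0.1889, 0.082]
ee_rot: [[-0.035, 0.999, 0.003], [0.999, 0.035, 0.001], [0.001, 0.003, -1.0]]
force: [7.1, 0.0, -6.0]
width: 0.106
grasp_force: 55.0
```

Emit:
play_rows:
  deltas:
    - [0, 0, -0.001, 0]
    - [0, 0, -0.0015, 0]
    - [0, 0, -0.002, 0]
    - [0, 0, -0.0025, 0]
    - [0, 0, -0.0025, 0]

```text
clock: 74.85
tool_pos: [0.4429, 0.1889, 0.0847]
ee_rot: [[-0.035, 0.999, 0.005], [0.999, 0.035, 0.001], [0.001, 0.005, -1.0]]
force: [9.0, 1.2, -5.8]
width: 0.102
grasp_force: 55.0
```

Still free, consistent with a half-way start (about 40° → 130° → 175°). A full quarter turn from here should put the T-head squarely crosswise. Shut and turn again.

Emit:
play_rows:
  deltas:
    - [0, -0.001, 0.003, 0]
    - [0, -0.002, 0.006, 0]
    - [0, -0.002, 0.009, 0]
    - [0, -0.0025, 0.0105, 0]
    - [0, -0.0025, 0.011, 0]

```text
clock: 75.35
tool_pos: [0.4407, 0.1889, 0.0751]
ee_rot: [[-0.036, 0.999, 0.005], [0.999, 0.036, 0.001], [0.0, 0.005, -1.0]]
force: [2.4, -1.9, 8.5]
width: 0.103
grasp_force: 55.0
```

Emit:
play_rows:
  deltas:
    - [0, 0, 0, 0]
    - [0, 0, 0, 0]
    - [0, 0, 0, 0]
    - [0, 0, 0, 0]
    - [0, 0, 0, 0]
  jaw: 0.35

```text
clock: 75.85
tool_pos: [0.4375, 0.1884, 0.0726]
ee_rot: [[-0.035, 0.999, -0.001], [0.999, 0.035, -0.0], [-0.0, -0.001, -1.0]]
force: [-0.0, 0.2, -0.3]
width: 0.349
grasp_force: 0.0
```

Emit:
play_rows:
  deltas:
    - [0, 0, -0.03, 0]
    - [0, 0, -0.07, 0]
    - [0, 0, -0.11, 0]
    - [0, 0, -0.11, 0]
    - [0, 0, -0.11, 0]

```text
clock: 76.35
tool_pos: [0.4387, 0.1888, 0.1841]
ee_rot: [[-0.035, 0.999, 0.002], [0.999, 0.035, 0.001], [0.001, 0.002, -1.0]]
force: [-0.2, 0.4, -0.5]
width: 0.35
grasp_force: 0.0
```

```bash
python3 - <<'E'
from h import *
plan([(.5258,.018,.186,137),(.5258,.018,.124,137)])
E
```

```text
cur [ 0.4387  0.1888  0.1841 92.0203] F [-0.2  0.4 -0.5] w 0.35 g 0.0 t 76.3
[np.float64(-0.0869), np.float64(0.0405), np.float64(-0.001), np.float64(-22.5)]
[np.float64(-0.0958), np.float64(0.0042), np.float64(-0.001), np.float64(-22.5)]
[np.float64(0.0), np.float64(0.0), np.float64(0.062), np.float64(-0.0)]
end [5.258e-01 1.800e-02 1.240e-01 1.370e+02]
```

Emit:
play_rows:
  deltas:
    - [-0.03, 0.02, 0, -8]
    - [-0.06, 0.03, 0, -16]
    - [-0.087, 0.0405, 0, -22.5]
    - [-0.087, 0.0405, 0, -22.5]
    - [-0.087, 0.0405, 0, -22.5]
  jaw: 0.58

```text
clock: 76.85
tool_pos: [0.4803, 0.1026, 0.1811]
ee_rot: [[-0.412, 0.911, -0.004], [0.911, 0.412, -0.0], [0.001, -0.004, -1.0]]
force: [0.1, 0.4, -0.8]
width: 0.578
grasp_force: 0.0
```

Emit:
play_rows:
  deltas:
    - [-0.04, 0.002, 0, -8]
    - [-0.08, 0.003, 0, -16]
    - [-0.096, 0.004, 0, -22.5]
    - [-0.096, 0.004, 0, -22.5]
    - [-0.096, 0.004, 0, -22.5]

```text
clock: 77.35
tool_pos: [0.5241, 0.0183, 0.1821]
ee_rot: [[-0.729, 0.684, -0.002], [0.684, 0.729, 0.001], [0.002, -0.001, -1.0]]
force: [-0.2, -0.2, 0.0]
width: 0.58
grasp_force: 0.0
```

Emit:
play_rows:
  deltas:
    - [0, 0, 0.02, 0]
    - [0, 0, 0.05, 0]
    - [0, 0, 0.06, 0]
    - [0, 0, 0.06, 0]
    - [0, 0, 0.06, 0]

```text
clock: 77.85
tool_pos: [0.5251, 0.0181, 0.1235]
ee_rot: [[-0.732, 0.682, 0.0], [0.682, 0.732, 0.0], [0.0, 0.0, -1.0]]
force: [0.8, -0.3, 0.5]
width: 0.58
grasp_force: 0.0
```

Emit:
play_rows:
  deltas:
    - [0, 0, 0, 0]
    - [0, 0, 0, 0]
    - [0, 0, 0, 0]
    - [0, 0, 0, 0]
    - [0, 0, 0, 0]

```text
clock: 78.35
tool_pos: [0.5252, 0.0172, 0.1233]
ee_rot: [[-0.731, 0.682, 0.0], [0.682, 0.731, 0.0], [-0.0, 0.0, -1.0]]
force: [-0.2, 0.5, 0.5]
width: 0.581
grasp_force: 0.0
```

```bash
python3 - <<'E'
from h import *
plan([(.5258,.018,.080,137)])
E
```

```text
cur [5.252000e-01 1.720000e-02 1.233000e-01 1.370028e+02] F [-0.2  0.5  0.5] w 0.581 g 0.0 t 78.3
[np.float64(0.0001), np.float64(0.0009), np.float64(0.0433), np.float64(0.0)]
end [5.258e-01 1.800e-02 8.000e-02 1.370e+02]
```

Emit:
play_rows:
  deltas:
    - [0, 0.001, 0.01, 0]
    - [0, 0.001, 0.022, 0]
    - [0, 0.001, 0.034, 0]
    - [0, 0.001, 0.043, 0]
    - [0, 0.001, 0.043, 0]

```text
clock: 78.85
tool_pos: [0.5239, 0.0181, 0.0775]
ee_rot: [[-0.732, 0.682, -0.004], [0.682, 0.732, 0.0], [0.003, -0.003, -1.0]]
force: [-0.3, -0.5, -0.5]
width: 0.582
grasp_force: 0.0
```

Emit:
play_rows:
  deltas:
    - [0, 0, 0, 0]
    - [0, 0, 0, 0]
    - [0, 0, 0, 0]
    - [0, 0, 0, 0]
    - [0, 0, 0, 0]
  jaw: 0

```text
clock: 79.35
tool_pos: [0.5257, 0.0181, 0.0799]
ee_rot: [[-0.732, 0.682, 0.0], [0.682, 0.732, 0.0], [0.0, 0.0, -1.0]]
force: [1.8, 0.9, -6.7]
width: 0.473
grasp_force: 55.0
```

Emit:
play_rows:
  deltas:
    - [0, 0, 0, 6]
    - [0, 0, 0, 12]
    - [0, 0, 0, 18]
    - [0, 0, 0, 24]
    - [0, 0, 0, 30]

```text
clock: 79.85
tool_pos: [0.5252, 0.0179, 0.0798]
ee_rot: [[-0.289, 0.957, -0.001], [0.957, 0.289, -0.0], [-0.0, -0.001, -1.0]]
force: [-0.0, -1.1, -4.0]
width: 0.476
grasp_force: 55.0
```

Emit:
play_rows:
  deltas:
    - [0, 0, 0, 6]
    - [0, 0, 0, 12]
    - [0, 0, 0, 18]
    - [0, 0, 0, 24]
    - [0, 0, 0, 30]

```text
clock: 80.35
tool_pos: [0.5247, 0.0178, 0.0798]
ee_rot: [[0.229, 0.974, -0.002], [0.974, -0.229, -0.0], [-0.001, -0.002, -1.0]]
force: [-0.6, -0.1, -2.8]
width: 0.474
grasp_force: 55.0
```

Emit:
play_rows:
  deltas:
    - [0, 0, 0, 6]
    - [0, 0, 0, 12]
    - [0, 0, 0, 18]
    - [0, 0, 0, 24]
    - [0, 0, 0, 30]

```text
clock: 80.85
tool_pos: [0.5241, 0.0181, 0.0798]
ee_rot: [[0.685, 0.729, -0.004], [0.729, -0.685, 0.0], [-0.002, -0.003, -1.0]]
force: [-3.7, 0.5, -2.0]
width: 0.475
grasp_force: 55.0
```

Emit:
play_rows:
  deltas:
    - [0, 0, 0, 0]
    - [0, 0, 0, 0]
    - [0, 0, 0, 0]
    - [0, 0, 0, 0]
    - [0, 0, 0, 0]
  jaw: 0.57

```text
clock: 81.35
tool_pos: [0.5262, 0.018, 0.0804]
ee_rot: [[0.681, 0.732, 0.001], [0.732, -0.681, -0.0], [0.0, 0.001, -1.0]]
force: [-0.3, -1.3, 0.1]
width: 0.574
grasp_force: 0.0
```

Emit:
play_rows:
  deltas:
    - [0, 0, -0.02, 0]
    - [0, 0, -0.06, 0]
    - [0, 0, -0.1, 0]
    - [0, 0, -0.105, 0]
    - [0, 0, -0.105, 0]

```text
clock: 81.85
tool_pos: [0.5272, 0.018, 0.187]
ee_rot: [[0.682, 0.732, 0.004], [0.732, -0.682, -0.0], [0.003, 0.003, -1.0]]
force: [-0.5, 0.9, -0.1]
width: 0.568
grasp_force: 0.0
```

```bash
python3 - <<'E'
from h import *
plan([(.4395,.1887,.187,92),(.4395,.1887,.118,92)])
E
```

```text
cur [5.27200e-01 1.80000e-02 1.87000e-01 4.70323e+01] F [-0.5  0.9 -0.1] w 0.568 g 0.0 t 81.8
[np.float64(0.0326), np.float64(-0.0902), np.float64(-0.0), np.float64(-22.5)]
[np.float64(0.0646), np.float64(-0.0709), np.float64(-0.0), np.float64(-22.5)]
[np.float64(0.0), np.float64(0.0), np.float64(0.069), np.float64(-0.0)]
end [ 0.4395  0.1887  0.118  92.    ]
```

Emit:
play_rows:
  deltas:
    - [0.01, -0.04, 0, -8]
    - [0.03, -0.08, 0, -16]
    - [0.0325, -0.09, 0, -22.5]
    - [0.0325, -0.09, 0, -22.5]
    - [0.0325, -0.09, 0, -22.5]
  jaw: 0.35

```text
clock: 82.35
tool_pos: [0.4813, 0.1029, 0.1835]
ee_rot: [[0.352, 0.936, -0.002], [0.936, -0.352, -0.001], [-0.002, -0.002, -1.0]]
force: [-0.3, -0.9, 0.2]
width: 0.349
grasp_force: 0.0
```

Emit:
play_rows:
  deltas:
    - [0.03, -0.03, 0, -8]
    - [0.06, -0.06, 0, -16]
    - [0.0645, -0.071, 0, -22.5]
    - [0.0645, -0.071, 0, -22.5]
    - [0.0645, -0.071, 0, -22.5]

```text
clock: 82.85
tool_pos: [0.4386, 0.1876, 0.1846]
ee_rot: [[-0.031, 1.0, -0.0], [1.0, 0.031, -0.001], [-0.001, -0.0, -1.0]]
force: [0.3, -0.2, 0.6]
width: 0.35
grasp_force: 0.0
```

Emit:
play_rows:
  deltas:
    - [0, 0, 0.02, 0]
    - [0, 0, 0.05, 0]
    - [0, 0, 0.069, 0]
    - [0, 0, 0.069, 0]
    - [0, 0, 0.069, 0]

```text
clock: 83.35
tool_pos: [0.4387, 0.1875, 0.116]
ee_rot: [[-0.032, 0.999, -0.001], [0.999, 0.032, -0.0], [-0.0, -0.001, -1.0]]
force: [-0.8, -0.1, 0.7]
width: 0.35
grasp_force: 0.0
```

Emit:
play_rows:
  deltas:
    - [0, 0, 0, 0]
    - [0, 0, 0, 0]
    - [0, 0, 0, 0]
    - [0, 0, 0, 0]
    - [0, 0, 0, 0]

```text
clock: 83.85
tool_pos: [0.4383, 0.1886, 0.1164]
ee_rot: [[-0.035, 0.999, 0.001], [0.999, 0.035, 0.0], [0.0, 0.001, -1.0]]
force: [0.3, 0.1, 1.0]
width: 0.35
grasp_force: 0.0
```

```bash
python3 - <<'E'
from h import *
plan([(.4405,.1888,.0750,92)])
E
```

```text
cur [ 0.4383  0.1886  0.1164 92.0233] F [0.3 0.1 1. ] w 0.35 g 0.0 t 83.8
[np.float64(0.0001), np.float64(0.0022), np.float64(0.0414), np.float64(0.0)]
end [4.405e-01 1.888e-01 7.500e-02 9.200e+01]
```

Emit:
play_rows:
  deltas:
    - [0, 0.002, 0.012, 0]
    - [0, 0.002, 0.028, 0]
    - [0, 0.002, 0.039, 0]
    - [0, 0.002, 0.041, 0]
    - [0, 0.002, 0.041, 0]

```text
clock: 84.35
tool_pos: [0.4395, 0.1883, 0.0741]
ee_rot: [[-0.035, 0.999, -0.002], [0.999, 0.035, -0.001], [-0.001, -0.002, -1.0]]
force: [0.3, 0.7, -0.2]
width: 0.351
grasp_force: 0.0
```

Emit:
play_rows:
  deltas:
    - [0, 0, 0, 0]
    - [0, 0, 0, 0]
    - [0, 0, 0, 0]
    - [0, 0, 0, 0]
    - [0, 0, 0, 0]
  jaw: 0

```text
clock: 84.85
tool_pos: [0.4407, 0.1887, 0.0757]
ee_rot: [[-0.035, 0.999, 0.001], [0.999, 0.035, 0.0], [0.0, 0.001, -1.0]]
force: [-0.3, 0.5, 3.4]
width: 0.105
grasp_force: 55.0
```

Emit:
play_rows:
  deltas:
    - [0, 0, -0.001, 0]
    - [0, 0, -0.002, 0]
    - [0, 0.0005, -0.003, 0]
    - [0, 0.0005, -0.004, 0]
    - [0, 0.0005, -0.005, 0]

```text
clock: 85.35
tool_pos: [0.4417, 0.1888, 0.0803]
ee_rot: [[-0.035, 0.999, 0.002], [0.999, 0.035, 0.001], [0.0, 0.002, -1.0]]
force: [5.2, 1.2, -4.8]
width: 0.108
grasp_force: 55.0
```

Emit:
play_rows:
  deltas:
    - [0, 0, -0.0005, 0]
    - [0, 0, -0.001, 0]
    - [0, 0, -0.0015, 0]
    - [0, 0, -0.002, 0]
    - [0, 0, -0.002, 0]

```text
clock: 85.85
tool_pos: [0.4418, 0.1887, 0.0812]
ee_rot: [[-0.035, 0.999, 0.003], [0.999, 0.035, 0.001], [0.001, 0.003, -1.0]]
force: [10.9, 2.3, -14.4]
width: 0.107
grasp_force: 55.0
```

Held: 14 N at a 5.5 mm lift. Keep the tug for 0.5 s+, then ease off and retreat.

Emit:
play_rows:
  deltas:
    - [0, 0, 0, 0]
    - [0, 0, 0, 0]
    - [0, 0, 0, 0]
    - [0, 0, 0, 0]
    - [0, 0, 0, 0]

```text
clock: 86.35
tool_pos: [0.4418, 0.1887, 0.0811]
ee_rot: [[-0.035, 0.999, 0.003], [0.999, 0.035, 0.001], [0.001, 0.003, -1.0]]
force: [9.9, 2.8, -14.5]
width: 0.102
grasp_force: 55.0
```

Emit:
play_rows:
  deltas:
    - [0, 0, 0, 0]
    - [0, 0, 0, 0]
    - [0, 0, 0, 0]
    - [0, 0, 0, 0]
    - [0, 0, 0, 0]

```text
clock: 86.85
tool_pos: [0.4418, 0.1887, 0.0811]
ee_rot: [[-0.035, 0.999, 0.003], [0.999, 0.035, 0.001], [0.001, 0.003, -1.0]]
force: [10.2, 2.4, -14.5]
width: 0.105
grasp_force: 55.0
```

Emit:
play_rows:
  deltas:
    - [0, 0, 0.001, 0]
    - [0, -0.0005, 0.003, 0]
    - [0, -0.0005, 0.005, 0]
    - [0, -0.001, 0.007, 0]
    - [0, -0.001, 0.0075, 0]

```text
clock: 87.35
tool_pos: [0.4407, 0.1887, 0.0756]
ee_rot: [[-0.035, 0.999, 0.002], [0.999, 0.035, 0.0], [0.0, 0.002, -1.0]]
force: [2.4, -0.4, 6.4]
width: 0.105
grasp_force: 55.0
```

Emit:
play_rows:
  deltas:
    - [0, 0, 0, 0]
    - [0, 0, 0, 0]
    - [0, 0, 0, 0]
    - [0, 0, 0, 0]
    - [0, 0, 0, 0]
  jaw: 0.35

```text
clock: 87.85
tool_pos: [0.4391, 0.1884, 0.0742]
ee_rot: [[-0.035, 0.999, -0.001], [0.999, 0.035, -0.0], [-0.0, -0.001, -1.0]]
force: [-0.1, 0.7, 0.7]
width: 0.351
grasp_force: 0.0
```

Emit:
play_rows:
  deltas:
    - [0, 0, -0.03, 0]
    - [0, 0, -0.07, 0]
    - [0, 0, -0.11, 0]
    - [0, 0, -0.13, 0]
    - [0, 0, -0.13, 0]

```text
clock: 88.35
tool_pos: [0.442, 0.1894, 0.2084]
ee_rot: [[-0.035, 0.999, 0.007], [0.999, 0.035, 0.003], [0.002, 0.007, -1.0]]
force: [0.4, 0.0, -0.3]
width: 0.35
grasp_force: 0.0
```

Emit:
play_rows:
  deltas:
    - [-0.05, 0, 0, 0]
    - [-0.1, 0, 0, 0]
    - [-0.15, 0, 0, 0]
    - [-0.2, 0, 0, 0]
    - [-0.2, 0, 0, 0]

```text
clock: 88.85
tool_pos: [0.4454, -0.0164, 0.2025]
ee_rot: [[-0.028, 1.0, -0.003], [1.0, 0.028, -0.002], [-0.002, -0.003, -1.0]]
force: [0.6, 0.5, 0.0]
width: 0.352
grasp_force: 0.0
```

```bash
python3 - <<'E'
from h import *
T=optics.camera("top"); S=optics.camera("scene"); plan([])
cv2.imwrite("pics/c8.png",np.hstack([cv2.resize(T[165:255,178:298],(400,300),interpolation=cv2.INTER_CUBIC),cv2.resize(S[150:300,150:350],(400,300),interpolation=cv2.INTER_CUBIC)]))
E
```

```text
cur [ 4.45600e-01 -1.24000e-02  2.02700e-01  9.17879e+01] F [-0.1 -0.3 -0.6] w 0.355 g 0.0 t 89.0
end [ 4.45600e-01 -1.24000e-02  2.02700e-01  9.17879e+01]
```

View pics/c8.png

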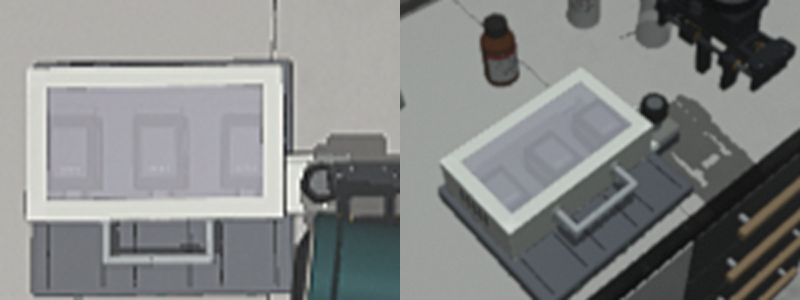

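The hood is shut with three packs visible inside (top crop 75/160/243, 150), and the robot is clear. Handing in.

```bash
python3 -c "
from cell import finish_job; print(finish_job())"
```

```text
the job is handed in; nothing more can be done
None
```

I handed the job in at about 89 s: all three packs are home on their shoes, the hood is shut, and the catch held a 14.5 N upward tug for over half a second; no verdict came back.

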